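# Change the mixer rotor and tip in the tablets

## Task

Get the mixer ready for fresh developer: open the chuck by its sleeve, lift out the used red rotor and put it in the wash tray, then set the clean white rotor fully home in the chuck and turn the sleeve until the jaws hold it tight. After that pour the tablets from the blue cup into the clear jug, put any tablets that lie on the table in the jug too, and stand the empty cup upright on the table; leave the jug standing and do not disturb the pale film canister and the lens jar behind the mixer.

Things in the scene. Friction and masses are not known exactly. Their poses are not given: they have to be found in the camera images.
- chuck_mouth (a point): Centre of the chuck's upper face, 120 mm above the table. The chuck points straight up on a grey mixer motor (68 mm thick, 76 mm high) on a 110 mm square base plate; the mixer is fixed. The bore goes from here down to a floor 30 mm below, where a shank stands when fully home. Three steel jaws reach 1 mm above this face.
- sleeve_grip (a point): Point on the chuck axis 10 mm below the chuck's upper face, a good height to grip the sleeve: a black knurled upright sleeve, 46 mm in diameter, from 84 to 120 mm above the table, free all round. A rotor in the chuck stands up to 26 mm above the chuck's face, between the fingers.
- sleeve (a joint): Turn of the sleeve, rad: 0 = jaws fully open (18 mm between them), growing as it is turned clockwise seen from above (tightening). Jaws close 3 mm in radius per rad: they meet the clean rotor's 12 mm shank at about 1.0, the used one's 8 mm shank at about 1.67. Starts at 1.45 to 1.6, closed round the used shank with a hair of slack. Friction 0.12 N m, stays where it is left; range 0 to 2.3.
- jaw_a: One of the three steel jaws, moved by the sleeve; origin on the chuck axis, 92 mm above the table. Once the jaws meet a shank the sleeve comes to a firm stop; turn on until it will go no further (0.2 to 0.5 N m), and the jaws stay pressed when it is let go.
- jaw_b: Second jaw, as jaw_a.
- jaw_c: Third jaw, as jaw_a.
- used_rotor: Used rotor, red, in the chuck at the start, shank down. Origin at the lower end of its steel shank, z along it to the head; shank 8 mm thick and 34 mm long, then the red head, 25 mm in diameter, from 34 to 56 mm. 60 g.
- clean_rotor: Clean rotor, white, standing shank down in a hole of the wooden rack, head just above the rack. Origin at the lower end of its steel shank, z along it to the head; shank 12 mm thick and 34 mm long, then the white head, 27 mm in diameter, from 34 to 56 mm. 50 to 80 g. In the chuck, its head's underside stands 4 mm above the chuck's face.
- rack: Wooden rack, fixed, 64 x 64 x 40 mm, origin under its centre; one upright square hole 16 mm wide in its middle, floor of the hole 6 mm above the table. The clean rotor starts in it.
- wash_tray: Pale grey developing tray, fixed, 389 mm along its x and 306 mm along its y, rim 70 mm high; inner floor about 300 x 230 mm, 5 to 12 mm above the table. Origin under its centre.
- cup: Blue flared dosing cup, 38 mm high, outer diameter 62 mm at the foot and 100 mm at the rim, wall 4 mm; 100 to 160 g empty. Origin under its centre, z up. A flat upright handle, 10 mm thick (along the cup's x), stands out along +y, from 44 to 94 mm off the axis, between 17 and 43 mm above the foot.
- mix_jug: Clear measuring jug, loose, 160 g, 148 mm high, 112 mm wide (x). Origin under it; y points to the spout, the handle stands out along -y to 82 mm.
- jug_mid (a point): On the jug's floor under the middle of its mouth (8 mm along +y of the jug's origin); the mouth is about 95 mm wide, at 148 mm height; inner floor at 8 mm.
- can: Bystander: film canister, white with a grey cap, 34 mm wide and 51 mm high, loose; origin under its centre.
- lens_jar: Bystander: lens jar, clear with a black lid, 54 mm wide and 42 mm high, loose; origin under its centre.
- tab_0: Yellow tablet, a disc 16 mm in diameter and 11 mm thick, 12 g, origin at the centre of one flat face, z through it. Starts in the cup; may be absent.
- tab_1: Yellow tablet, a disc 16 mm in diameter and 11 mm thick, 12 g, origin at the centre of one flat face, z through it. Starts in the cup; may be absent.
- tab_2: Yellow tablet, a disc 16 mm in diameter and 11 mm thick, 12 g, origin at the centre of one flat face, z through it. Starts in the cup; may be absent.
- tab_3: Yellow tablet, a disc 16 mm in diameter and 11 mm thick, 12 g, origin at the centre of one flat face, z through it. Starts in the cup; may be absent.
- tab_4: Yellow tablet, a disc 16 mm in diameter and 11 mm thick, 12 g, origin at the centre of one flat face, z through it. Starts in the cup; may be absent.
- tab_5: Yellow tablet, a disc 16 mm in diameter and 11 mm thick, 12 g, origin at the centre of one flat face, z through it. Starts in the cup; may be absent.
- tab_6: Yellow tablet, a disc 16 mm in diameter and 11 mm thick, 12 g, origin at the centre of one flat face, z through it. Starts lying on the table away from the cup; may be absent.
- tab_7: Yellow tablet, a disc 16 mm in diameter and 11 mm thick, 12 g, origin at the centre of one flat face, z through it. Starts lying on the table away from the cup; may be absent.
Not all that is in view belongs to the job. There is more than one size of the cup; the one meant has the size given above.

How it is judged:
On the way, in this order (a step that is already met when the one before it is completed fails the run):
1. the used rotor is out of the chuck and in the wash tray, let go (x of used_rotor in the frame of wash_tray between -0.175 and 0.175 m and y of used_rotor in the frame of wash_tray between -0.135 and 0.135 m and height (world z) of used_rotor below 0.055 m and contact force between the fingers and used_rotor below 0.1 N), for 0.2 s.
2. the clean rotor stands fully home in the chuck, upright, with all three jaws pressed on its shank (horizontal distance between clean_rotor and chuck_mouth below 0.004 m and z of clean_rotor in the frame of chuck_mouth below -0.024 m and angle between clean_rotor's own z axis and vertical below 0.1 rad and contact force between each of jaw_a, jaw_b, jaw_c and clean_rotor above 2 N), for 0.2 s.
3. the cup is tipped well over (more than 65 degrees) at the jug (angle between cup's own z axis and vertical above 1.13 rad and horizontal distance between cup and jug_mid below 0.16 m and height (world z) of cup above 0.12 m), for 0.1 s.
At the end, for the whole second after the job is handed in: Used rotor in the wash tray; clean rotor in the chuck: shank end within 4 mm of the axis, 24 mm or more below the face, tilt under 0.1 rad, each jaw pressing over 2 N; every tablet in the jug; jug upright; cup upright (0.15 rad) on the table, at rest (all of step 2 and x of used_rotor in the frame of wash_tray between -0.175 and 0.175 m and y of used_rotor in the frame of wash_tray between -0.135 and 0.135 m and height (world z) of used_rotor below 0.055 m and horizontal distance between each of tab_0, tab_1, tab_2, tab_3, tab_4, tab_5, tab_6, tab_7 and jug_mid below 0.06 m and height (world z) of tab_0 between 0.003 and 0.13 m and height (world z) of tab_1 between 0.003 and 0.13 m and height (world z) of tab_2 between 0.003 and 0.13 m and height (world z) of tab_3 between 0.003 and 0.13 m and height (world z) of tab_4 between 0.003 and 0.13 m and height (world z) of tab_5 between 0.003 and 0.13 m and height (world z) of tab_6 between 0.003 and 0.13 m and height (world z) of tab_7 between 0.003 and 0.13 m and angle between mix_jug's own z axis and vertical below 0.1 rad and height (world z) of mix_jug below 0.01 m and angle between cup's own z axis and vertical below 0.15 rad and height (world z) of cup between -0.01 and 0.012 m and linear speed of cup below 0.02 m/s); the robot touches nothing.
It fails at once if the film canister or the lens jar is pushed more than 30 mm or tipped (distance of any of can, lens_jar from where it was at the start of the episode above 0.03 m or angle between any of can, lens_jar's own z axis and vertical above 0.5 rad).
It fails at once if the jug is tipped over (angle between mix_jug's own z axis and vertical above 0.8 rad).
Of tab_0, tab_1, tab_2, tab_3, tab_4, tab_5 only 3 to 6 are there at a start; the rules pass over those that are not, and their reading is None.
Of tab_6, tab_7 only 1 to 2 are there at a start; the rules pass over those that are not, and their reading is None.
At some moment in a run one of cup, tab_6, tab_7 may be knocked a few centimetres aside while the robot is not near it.
It also fails if it takes over 210 s, if anything falls off the work surface, if the arm or the gripper's body presses on something with over 40 N, if the wrist force passes 120 N, or if a joint passes its speed limit or range.

## Robot

A 7-joint arm with a two-finger parallel gripper is mounted at the origin on a cart in front of the work surface, level with it; the furniture and walls round the work are solid. World frame = base frame: x ahead of the robot, y to its left, z up, the work surface at z = 0. Lengths are in m, angles in rad, forces in N, time in s.
With the tool pointing down it reaches from about 0.425 to 0.925 m from the base axis. Payload 6.8 kg.
Tool frame: the origin (TCP) lies at the very end of the fingers, on their centre line; the grasp point (between the pads) lies r.grip_depth behind it (r.grip_depth is the distance from the TCP to the grasp point, in m); z points along the fingers, x is the direction in which the jaws open and shut, and the axes are right-handed (so a half turn about z gives the same grasp; the last joint's range is limited). The gripper opens to 85 mm and grips with 20 to 120 N. Pads are 22 mm wide; open, the fingers measure 114 mm over their backs; the gripper's body (76 mm by 85 mm) begins 54 mm behind the grasp point. The pads swing forward as they close: fully open they stand 13 mm farther back than shut.
Start: joints at [1.016, 0.477, 0.022, 1.555, -0.011, 1.109, -0.083], TCP at [0.292, -0.609, 0.231] pointing down, gripper open.
Joint ranges: [-2.96, 2.96], [-0.34, 2.1], [-1.41, 1.46], [0.24, 2.44], [-1.37, 4.51], [0.17, 1.92], [-2.96, 2.96]. Speed limits (rad/s): [2.39, 2.39, 3.14, 3.14, 3.14, 3.14, 3.14].

## Interface

Orientations are given as a rotation vector (axis times angle).
In Python, from bench import readout, grab_frame, workorder, r gives the robot as it stands.
- The arm moves only by the shell command python3 -m handwheel 'ROWS' [FORCE]. ROWS is text: rows parted by semicolons, each of 7 numbers parted by spaces: the shift along the tool's x, y, z in mm, then the turn, a rotation vector about the tool's x, y, z in degrees, then the finger opening in mm, from 0 to 85.4. A call has 1 to 12 rows; each row is the pose to reach, as a shift and turn from the pose commanded when the call began, along the tool's axes at that moment; what a row does not reach only later rows make up. A row lasts 1/8 s, in which the tool goes at most 62.5 mm and 10.7 degrees, less where a joint would pass 70% of its speed; a pose out of reach is approached as far as the arm can. A call with a gripper value outside its range is refused whole. The fingers move at their own pace and stop on an object; FORCE is the grip in N (left out, the last holds). Time passes only in rows, so rows that repeat a pose let the fingers close. It gives the time, the measured TCP pose, the force and the opening at its end, in the units of the state.
- readout.get_obs(): the state, without advancing time (a new reading comes with each control period).
- grab_frame(name): name is "scene" or "top" or "wrist"; returns a dict with "pixels" (420x560x3 uint8, red, green, blue), "fx", "fy", "cx", "cy" (pixels), "rvec" (rotation vector, rad) and "tvec" (3), from world to camera coordinates, as OpenCV has them. Camera axes: x right, y down, z forward; pixel columns grow to the right and rows downward; lengths in m; the calibration is good to about 2 mm. A picture is of the moment at which its call begins. There is no depth.
- workorder.hand_in(): hands the job in, once; it reports no verdict.
The state is a dict: "clock": time; "joints": joint angles; "qvel": joint speeds; "tau": joint torques, N m; "tcp_pos": TCP position; "orientation": TCP orientation; "contact_force": force on the tool from outside, world axes, zero at the start; "moment": the same for the moment, N m; "grip_width": finger opening in m.
Only numpy, scipy, OpenCV 4.12 (cv2) and the standard library are available. Lean on these libraries where they do the work, as an engineer would, in place of code of your own. Each camera call takes 0.05 s, during which the arm holds its last target.

## Working session

There is one attempt and no reset: what is moved stays moved. The work goes in short steps, Python scripts to look and compute and a shell command to move; the robot and the scene stay as the last step left them, time stands still between calls to the robot, and variables do not carry over. Pictures are saved under pics/ and viewed, and the job is handed in when it is done.

```bash
ls -la; mkdir -p pics; cat > h.py <<'E'
import numpy as np, cv2
from bench import readout, grab_frame, workorder, r
def snap(name,fn):
    f=grab_frame(name); cv2.imwrite('pics/'+fn,cv2.cvtColor(f['pixels'],cv2.COLOR_RGB2BGR))
    np.savez('pics/'+fn+'.npz',**f); return f
def load(fn): return dict(np.load('pics/'+fn+'.npz'))
def cam(f):
    R=cv2.Rodrigues(np.array(f['rvec'],float))[0]; t=np.array(f['tvec'],float).ravel(); return R,t
def ray(f,u,v):
    R,t=cam(f); d=R.T@np.array([(u-f['cx'])/f['fx'],(v-f['cy'])/f['fy'],1.]); return -R.T@t,d
def onz(f,u,v,z):
    c,d=ray(f,u,v); return c+d*(z-c[2])/d[2]
def proj(f,p):
    R,t=cam(f); q=R@np.array(p,float)+t; return np.array([f['fx']*q[0]/q[2]+f['cx'],f['fy']*q[1]/q[2]+f['cy']])
def tri(obs):
    A=np.zeros((3,3));b=np.zeros(3)
    for f,u,v in obs:
        c,d=ray(f,u,v); d=d/np.linalg.norm(d); M=np.eye(3)-np.outer(d,d); A+=M;b+=M@c
    return np.linalg.solve(A,b)
def tool():
    o=readout.get_obs(); return np.array(o['tcp_pos']),cv2.Rodrigues(np.array(o['orientation'],float))[0]
def to(p):
    "shift in tool axes (mm) to bring TCP to p"
    q,R=tool(); return (R.T@(np.array(p)-q)*1000).round(1)
E
python3 - <<'E'
from h import *
o=readout.get_obs()
for k,v in o.items(): print(k,np.round(v,3))
print(r.grip_depth, [a for a in dir(r) if a[0]!='_'])
for n in('scene','top','wrist'):
    f=snap(n,n+'0.png'); R,t=cam(f); print(n,f['fx'],f['cx'],f['cy'],(-R.T@t).round(3),R.round(2).tolist())
E
```

```text
total 12
drwxr-xr-x  3 agent agent 4096 Dec  6 09:26 .
drwxr-xr-x 23 root  root  4096 Dec  6 09:26 ..
drwxr-xr-x  2 agent agent 4096 Dec  6 09:26 pics
clock 0.0
joints [ 1.016  0.478  0.022  1.556 -0.011  1.109 -0.083]
qvel [ 0.    -0.001  0.    -0.001 -0.002  0.001  0.   ]
tau [ 0.0000e+00 -5.9645e+01  1.6080e+00 -2.8120e+01  1.2000e-02  9.0000e-03
 -0.0000e+00]
tcp_pos [ 0.291 -0.608  0.23 ]
orientation [-2.658  1.674  0.003]
contact_force [-0.61   0.272  0.115]
moment [ 0.01   0.009 -0.016]
grip_width 0.085
0.0187 ['Unreachable', 'grip_depth']
scene 522.0745776555049 288.0119751099026 207.11388245299946 [-0.219  0.557  0.841] [[-0.6, -0.8, -0.02], [-0.46, 0.37, -0.8], [0.65, -0.47, -0.59]]
top 385.50026964840475 278.29481516972356 205.66455606508148 [ 0.363 -0.017  1.229] [[0.01, -1.0, 0.01], [-0.98, -0.02, -0.2], [0.2, -0.01, -0.98]]
wrist 293.9552260880294 274.99080416137156 207.44228045341873 [ 0.357 -0.579  0.373] [[0.43, -0.9, -0.0], [-0.87, -0.41, 0.28], [-0.25, -0.12, -0.96]]
```

View pics/scene0.png

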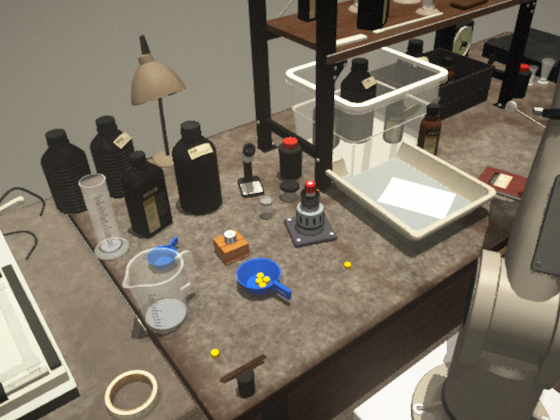

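View pics/top0.png

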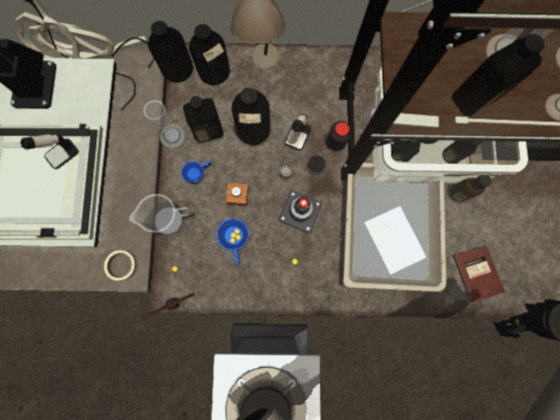

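View pics/wrist0.png

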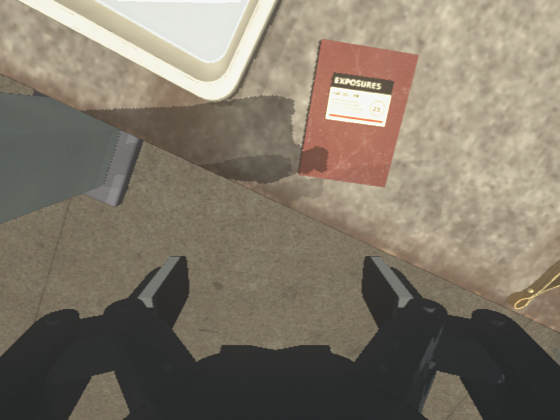

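The top view shows the mixer at (301,208), the rack at (237,193), the jug at about (165,215) and the tray at (393,230). There are two blue cups: a large one holding tablets at (233,235) and a small empty one at (192,172). Loose tablets lie at (175,269) and (295,262). Next I'll measure these.

```bash
python3 - <<'E'
from h import *
T=load('top0.png'); S=load('scene0.png')
def blobs(f,mask,mn=8):
    n,l,s,c=cv2.connectedComponentsWithStats(mask.astype(np.uint8))
    return [(c[i].round(1),s[i].tolist()) for i in range(1,n) if s[i,4]>=mn]
for nm,f in(('T',T),('S',S)):
    hsv=cv2.cvtColor(f['pixels'],cv2.COLOR_RGB2HSV);H,s,v=cv2.split(hsv)
    for col,m in(('yel',(H>22)&(H<35)&(s>170)&(v>120)),('blue',(H>105)&(H<125)&(s>150)&(v>60)),('red',((H<5)|(H>175))&(s>180)&(v>100)),('orange',(H>6)&(H<16)&(s>150)&(v>110))):
        for c,st in blobs(f,m): print(nm,col,c,st, onz(f,*c,0.01).round(3))
for n,f,sc,box in(('a',T,3,(140,140,340,290)),('b',S,3,(190,150,370,310))):
    x0,y0,x1,y1=box; im=cv2.cvtColor(f['pixels'],cv2.COLOR_RGB2BGR)[y0:y1,x0:x1]; cv2.imwrite(f'pics/crop{n}.png',cv2.resize(im,None,fx=sc,fy=sc,interpolation=cv2.INTER_CUBIC))
E
```

```text
T yel [235.5 236. ] [232, 234, 8, 5, 16] [0.505 0.107 0.01 ]
T yel [294.5 261. ] [293, 259, 4, 5, 16] [ 0.429 -0.08   0.01 ]
T yel [174.7 268.2] [173, 266, 5, 5, 17] [0.402 0.293 0.01 ]
T blue [192.8 171.1] [182, 161, 28, 21, 367] [0.717 0.254 0.01 ]
T blue [231.9 235. ] [217, 219, 31, 45, 667] [0.508 0.119 0.01 ]
T red [341.8 128.9] [335, 123, 14, 13, 145] [ 0.872 -0.237  0.01 ]
T red [303.4 200.8] [299, 199, 9, 6, 16] [ 0.623 -0.108  0.01 ]
T red [302.1 205.7] [300, 204, 6, 4, 9] [ 0.607 -0.104  0.01 ]
T orange [237.1 193.7] [227, 183, 21, 21, 286] [0.643 0.107 0.01 ]
S yel [347.2 263.9] [344, 262, 7, 5, 29] [ 0.429 -0.081  0.01 ]
S yel [261.6 279.8] [256, 273, 13, 14, 104] [0.51  0.106 0.01 ]
S yel [214.5 352. ] [211, 349, 8, 7, 44] [0.402 0.293 0.01 ]
S blue [170.7 243.9] [159, 237, 18, 13, 59] [0.753 0.211 0.01 ]
S blue [260.1 274.2] [237, 258, 54, 41, 1019] [0.527 0.098 0.01 ]
S red [524.  66.] [520, 63, 9, 6, 43] [ 0.866 -1.457  0.01 ]
S red [289.9 141.4] [283, 137, 15, 11, 120] [ 0.976 -0.328  0.01 ]
S red [309.6 186.6] [305, 181, 11, 12, 58] [ 0.733 -0.214  0.01 ]
S orange [229.8 243.5] [214, 234, 34, 20, 181] [0.663 0.095 0.01 ]
S orange [237.9 258.1] [226, 253, 23, 11, 43] [0.605 0.109 0.01 ]
```

```bash
ls pics
```

```text
cropa.png
cropb.png
scene0.png
scene0.png.npz
top0.png
top0.png.npz
wrist0.png
wrist0.png.npz
```

View pics/cropa.png

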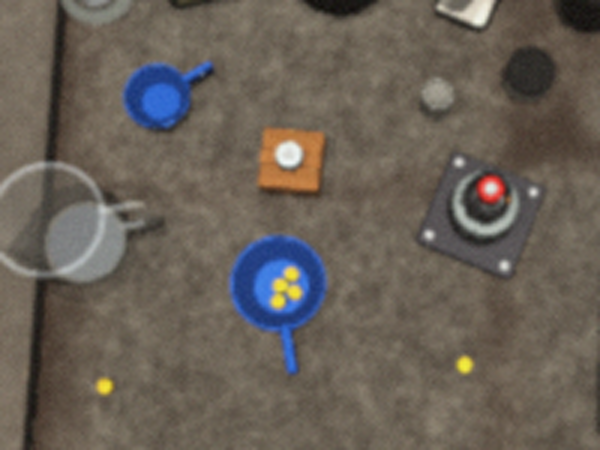

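View pics/cropb.png

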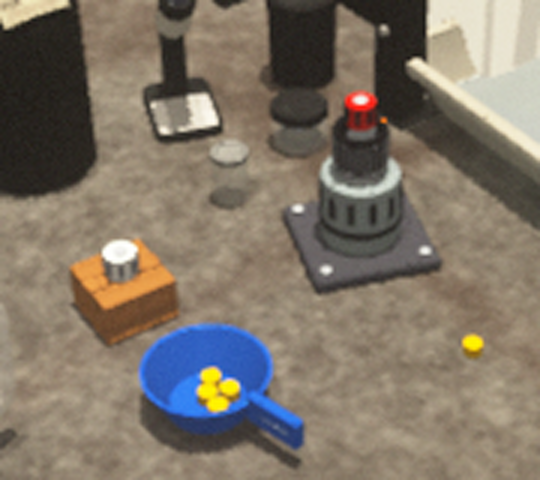

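The crops confirm two things:
- **Cup:** the large cup's rim is about 32 px, or roughly 100 mm, and it holds at least 4 tablets. The small one is about 67 mm, so the large cup is the one meant.
- **Bystanders:** the can is at top (286,172) and the lens jar at (316,164).

Next I'll triangulate the mixer, rack, tray and jug.

```bash
python3 - <<'E'
from h import *
T=load('top0.png'); S=load('scene0.png')
a=lambda x,y:(x/3+140-.33,y/3+140-.33); b=lambda x,y:(x/3+190-.33,y/3+150-.33)
def P(n,pa,pb):
    p=tri([(T,*a(*pa)),(S,*b(*pb))]); print(n,p.round(4), 'reproj',proj(T,p)-a(*pa))
P('redtop',(491,187),(361,100))
P('cleantop',(289,152),(121,248))
P('can top',(437,92),(230,152)); P('jar top',(528,70),(299,105))
print('head onz', onz(T,*a(491,187),.146), onz(S,*b(361,100),.146))
print('clean onz', onz(T,*a(289,152),.062), onz(S,*b(121,248),.062))
for q in((459,162),(533,192),(505,266),(428,235)): print('screw',onz(T,*a(*q),.012).round(3))
print('cup rim',onz(T,*a(278,283),.038), onz(S,*b(207,381),.038))
print('handle end',onz(T,*a(293,372),.043).round(3),'handle start',onz(T,*a(286,328),.043).round(3), 'mid S', onz(S,*b(250,400),.043),onz(S,*b(302,424),.043))
for q in((346,165),(446,165),(445,291),(345,288)): print('tray',onz(T,*q,.07).round(3))
print('can',onz(T,*a(437,92),.051),'jar',onz(T,*a(528,70),.042))
print('jug mouth',onz(T,*a(47,219),.148),'foot',onz(T,*a(86,242),.008),'handle',onz(T,*a(140,210),.1))
E
python3 - <<'E'
import cv2,sys
sys.path.insert(0,'.')
from h import *
import os; os.chdir('.')
for n,fn,box in(('c','top0.png',(120,180,220,250)),('d','scene0.png',(100,230,220,340)),('e','top0.png',(330,120,460,300))):
    im=cv2.imread('pics/'+fn); x0,y0,x1,y1=box; cv2.imwrite(f'pics/crop{n}.png',cv2.resize(im[y0:y1,x0:x1],None,fx=4 if n!='e' else 3,fy=4 if n!='e' else 3,interpolation=cv2.INTER_CUBIC))
E
```

```text
redtop [ 0.59   -0.0983  0.1455] reproj [0.18162262 0.17089443]
cleantop [0.6404 0.1043 0.0644] reproj [0.26134041 0.22380241]
can top [ 0.7114 -0.049   0.049 ] reproj [0.41500125 0.37639011]
jar top [ 0.7398 -0.1461  0.0421] reproj [0.32107211 0.29658798]
head onz [ 0.59033552 -0.09775145  0.146     ] [ 0.58877425 -0.0982725   0.146     ]
clean onz [0.64171714 0.10534376 0.062     ] [0.64221407 0.10216915 0.062     ]
screw [ 0.646 -0.073  0.012]
screw [ 0.614 -0.153  0.012]
screw [ 0.533 -0.123  0.012]
screw [ 0.565 -0.041  0.012]
cup rim [0.5082114  0.11437108 0.038     ] [0.49719212 0.12079427 0.038     ]
handle end [0.417 0.095 0.043] handle start [0.462 0.104 0.043] mid S [0.45738295 0.11027855 0.043     ] [0.41519658 0.09539513 0.043     ]
tray [ 0.727 -0.237  0.07 ]
tray [ 0.732 -0.552  0.07 ]
tray [ 0.345 -0.522  0.07 ]
tray [ 0.349 -0.226  0.07 ]
can [ 0.71205808 -0.04758841  0.051     ] jar [ 0.74081919 -0.14505391  0.042     ]
jug mouth [0.55238254 0.32269685 0.148     ] foot [0.55270502 0.32346141 0.008     ] handle [0.57125644 0.24668868 0.1       ]
```

View pics/cropc.png

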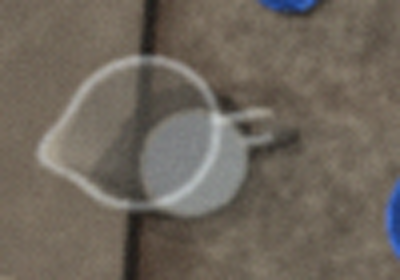

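View pics/cropd.png

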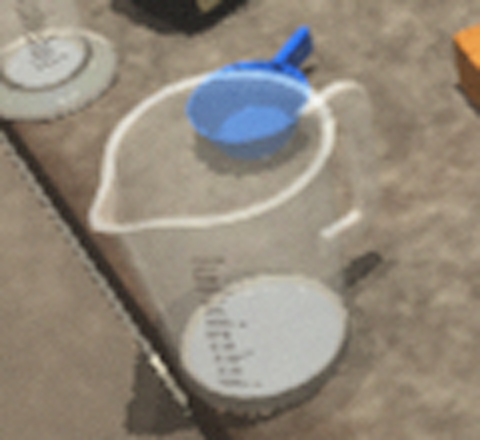

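View pics/crope.png

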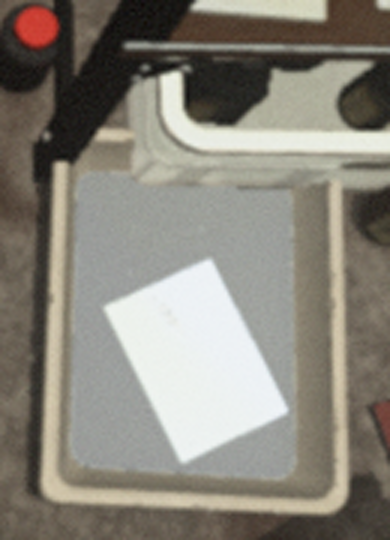

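```bash
python3 - <<'E'
from h import *
q,R=tool(); print(R.round(3)); print(to([.59,-.098,.30]), to([.59,-.098,.093]), np.degrees(np.arctan2(R[1,0],R[0,0])))
E
```

```text
[[ 0.432 -0.902 -0.001]
 [-0.902 -0.432  0.001]
 [-0.001  0.    -1.   ]]
[-331.4 -489.7  -69. ] [-331.1 -489.7  138. ] -64.4019783401947
```

```bash
python3 -m handwheel '0 0 -60 0 0 0 85; -331 -490 -69 0 0 -55 85; -331 -490 -69 0 0 -55 85; -331 -490 -69 0 0 -55 85; -331 -490 -69 0 0 -55 85; -331 -490 -69 0 0 -55 85; -331 -490 -69 0 0 -55 85; -331 -490 -69 0 0 -55 85; -331 -490 -69 0 0 -55 85; -331 -490 -69 0 0 -55 85; -331 -490 -69 0 0 -55 85; -331 -490 -69 0 0 -55 85' 40
python3 - <<'E'
from h import *
o=readout.get_obs(); q,R=tool(); print(q,R.round(3).tolist(),np.round(o['joints'],2),o['clock'])
print(to([.59,-.098,.30]))
E
```

```text
clock: 1.65
tcp_pos: [0.5913, -0.0951, 0.3]
orientation: [-3.13, 0.249, 0.001]
contact_force: [-0.5, -1.2, 0.5]
grip_width: 0.0851
[ 0.59129915 -0.09513941  0.29996588] [[0.987, -0.158, -0.0], [-0.158, -0.987, 0.001], [-0.0, -0.001, -1.0]] [ 0.38  0.33 -0.41  1.64  0.14  1.2  -0.22] 1.65
[-0.8  3.  -0. ]
```

```bash
python3 -m handwheel '-1 3 0 0 0 0 85; -1 3 0 0 0 0 85; -1 3 0 0 0 0 85'
python3 - <<'E'
from h import *
f=snap('wrist','w1.png'); print(proj(f,[.59,-.098,.146]),proj(f,[.59,-.098,.12])); print(tool()[0])
E
```

```text
clock: 2.02
tcp_pos: [0.5887, -0.1026, 0.3004]
orientation: [3.13, -0.261, -0.0]
contact_force: [0.4, -0.2, -0.4]
grip_width: 0.0855
[273.79946143 187.07689066] [273.88726243 182.05770589]
[ 0.58877636 -0.1023066   0.30039234]
```

View pics/w1.png

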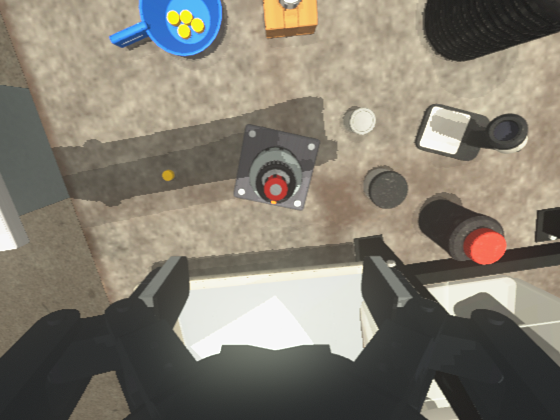

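```bash
python3 - <<'E'
from h import *
f=load('w1.png'); hsv=cv2.cvtColor(f['pixels'],cv2.COLOR_RGB2HSV);H,s,v=cv2.split(hsv)
m=((H<6)|(H>174))&(s>120)&(v>60); m[:150]=0; m[220:]=0; m[:,:240]=0; m[:,310:]=0
p=np.argwhere(m)[:,::-1]; (c,rad)=cv2.minEnclosingCircle(p.astype(np.float32)); print(c,rad,p.min(0),p.max(0)); print(onz(f,*c,.14),onz(f,*p.mean(0),.14))
print(to([.59,-.098,.30]))
E
```

```text
(275.0, 187.5) 12.855060577392578 [264 175] [287 200]
[ 0.59092624 -0.09995453  0.14      ] [ 0.59121558 -0.09994708  0.14      ]
[ 0.5 -4.4  0.4]
```

```bash
python3 -m handwheel '1 -3.5 0 0 0 0 85; 1 -3.5 60 0 0 0 85; 1 -3.5 120 0 0 0 85; 1 -3.5 170 0 0 0 85; 1 -3.5 200 0 0 0 85; 1 -3.5 208 0 0 0 85; 1 -3.5 208 0 0 0 85; 1 -3.5 208 0 0 0 85' 60; python3 -m handwheel '0 0 0 0 0 0 40; 0 0 0 0 0 0 40; 0 0 0 0 0 0 40; 0 0 0 0 0 0 40; 0 0 0 0 0 0 40; 0 0 0 0 0 0 40; 0 0 0 0 0 0 40; 0 0 0 0 0 0 40' 60
```

```text
clock: 3.08
tcp_pos: [0.5919, -0.0981, 0.094]
orientation: [3.131, -0.258, 0.004]
contact_force: [0.8, 0.5, 0.8]
grip_width: 0.0849
clock: 4.08
tcp_pos: [0.5899, -0.098, 0.0934]
orientation: [3.13, -0.257, -0.002]
contact_force: [-5.4, -0.0, 9.4]
grip_width: 0.0445
```

```bash
python3 -m handwheel '-0.5 0 0 0 0 -8 40; -0.5 0 0 0 0 -16 40; -0.5 0 0 0 0 -24 40; -0.5 0 0 0 0 -32 40; -0.5 0 0 0 0 -40 40; -0.5 0 0 0 0 -48 40; -0.5 0 0 0 0 -56 40; -0.5 0 0 0 0 -64 40; -0.5 0 0 0 0 -70 40; -0.5 0 0 0 0 -75 40; -0.5 0 0 0 0 -75 40'; python3 - <<'E'
from h import *
o=readout.get_obs(); print(np.round(o['moment'],2),np.round(o['joints'],2)); f=snap('wrist','w2.png'); f=snap('scene','s2.png')
E
```

```text
clock: 5.45
tcp_pos: [0.5891, -0.0984, 0.0934]
orientation: [2.64, 1.702, -0.004]
contact_force: [-6.1, -1.3, 10.7]
grip_width: 0.0447
[-0.1   1.46  0.12] [ 0.56  0.61 -0.67  1.82  0.48  0.88  0.81]
```

View pics/w2.png

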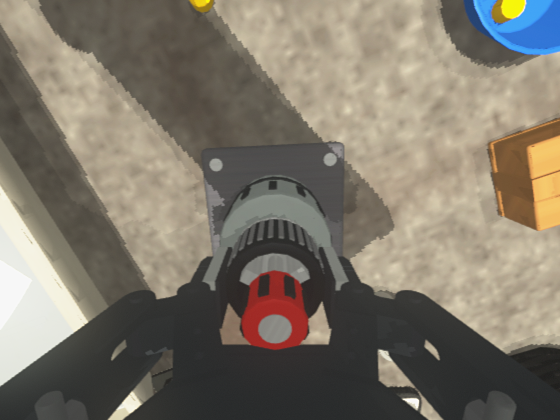

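```bash
python3 -m handwheel '0 0 0 0 0 0 85; 0 0 0 0 0 0 85; 0 0 0 0 0 0 85; 0 0 0 0 0 0 85; 0 0 -32 0 0 0 85; 0 0 -32 0 0 0 60; 0 0 -32 0 0 0 40; 0 0 -32 0 0 0 40' 25; python3 - <<'E'
from h import *
o=readout.get_obs(); print(np.round(o['moment'],2)); f=snap('wrist','w3.png');  f=snap('scene','s3.png')
E
```

```text
clock: 6.55
tcp_pos: [0.5895, -0.098, 0.1234]
orientation: [-2.64, -1.701, 0.002]
contact_force: [-0.1, -0.7, -0.6]
grip_width: 0.0398
[0.03 0.03 0.04]
```

View pics/w3.png

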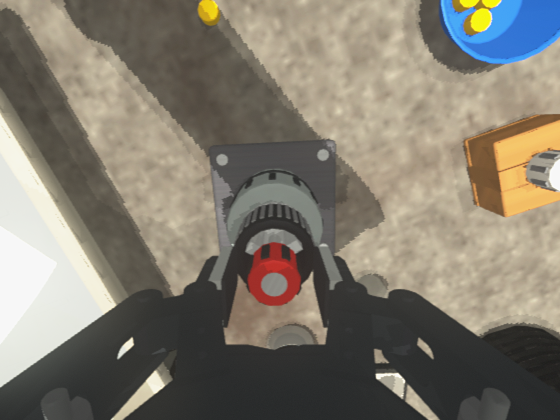

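```bash
python3 -m handwheel '0 0 -3 0 0 0 15; 0 0 -3 0 0 0 15; 0 0 -3 0 0 0 15; 0 0 -3 0 0 0 15; 0 0 -3 0 0 0 15' 40; python3 -m handwheel '0 0 -10 0 0 0 15; 0 0 -20 0 0 0 15; 0 0 -20 0 0 0 15';  python3 - <<'E'
from h import *
o=readout.get_obs(); print(np.round(o['moment'],2)); f=snap('wrist','w4.png');  f=snap('scene','s4.png')
E
```

```text
clock: 7.28
tcp_pos: [0.5901, -0.098, 0.1272]
orientation: [-2.641, -1.702, 0.0]
contact_force: [0.1, -0.2, -0.2]
grip_width: 0.0232
clock: 7.65
tcp_pos: [0.5911, -0.0979, 0.1488]
orientation: [2.639, 1.701, 0.003]
contact_force: [0.4, 0.3, -0.3]
grip_width: 0.0232
[ 0.02 -0.01 -0.02]
```

View pics/w4.png

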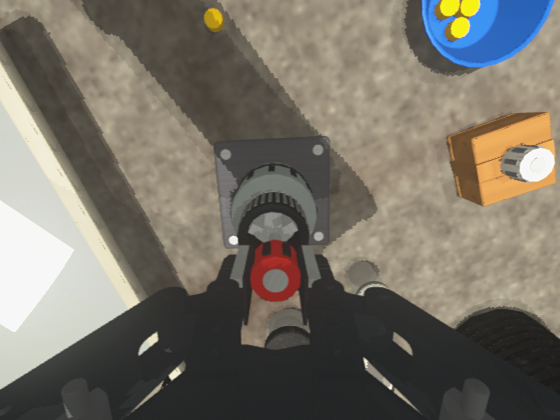

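```bash
python3 -m handwheel '0 0 -60 0 0 0 15; 0 0 -110 0 0 0 15; 0 0 -110 0 0 0 15'; python3 - <<'E'
from h import *
print(to([.48,-.37,.26])); f=snap('scene','s5.png')
E
```

```text
clock: 8.12
tcp_pos: [0.5925, -0.0975, 0.2615]
orientation: [2.637, 1.699, 0.009]
contact_force: [0.1, 0.2, -0.8]
grip_width: 0.0234
[-294.7   10.1    1. ]
```

View pics/s5.png

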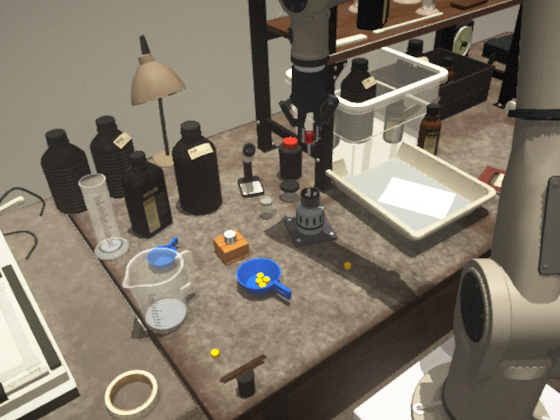

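The rotor came out cleanly and the chuck is empty. Moving it to the tray.

```bash
python3 -m handwheel '-60 2 0 0 0 0 15; -120 4 0 0 0 0 15; -180 6 0 0 0 0 15; -240 8 0 0 0 0 15; -295 10 0 0 0 0 15; -295 10 0 0 0 0 15; -295 10 60 0 0 0 15; -295 10 120 0 0 0 15; -295 10 180 0 0 0 15; -295 10 201 0 0 0 15; -295 10 201 0 0 0 15'; python3 - <<'E'
from h import *
f=snap('wrist','w6.png')
E
```

```text
clock: 9.55
tcp_pos: [0.477, -0.3696, 0.0552]
orientation: [-2.638, -1.701, 0.001]
contact_force: [0.1, -0.3, -0.3]
grip_width: 0.0236
```

View pics/w6.png

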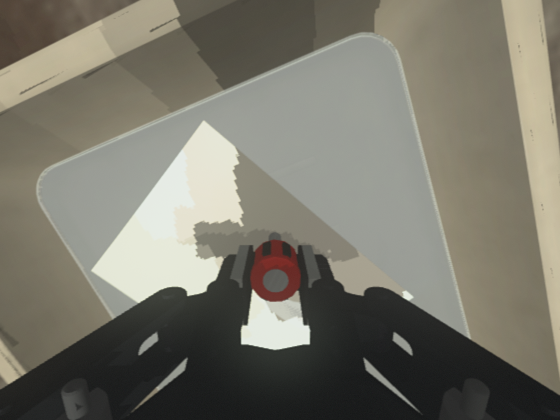

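```bash
python3 -m handwheel '0 0 4 0 0 0 15; 0 0 4 0 0 0 50; 0 0 4 0 0 0 50; 0 0 4 0 0 0 50; 0 0 4 0 0 0 50; 0 0 -60 0 0 0 60; 0 0 -120 0 0 0 80; 0 0 -180 0 0 0 80; 0 0 -205 0 0 0 80;0 0 -205 0 0 0 80'; python3 - <<'E'
from h import *
f=snap('wrist','w7.png'); f=snap('top','t7.png'); print(to([.6415,.104,.20]))
E
```

```text
clock: 10.85
tcp_pos: [0.4785, -0.3712, 0.2636]
orientation: [2.637, 1.699, 0.002]
contact_force: [-0.0, 0.0, -0.2]
grip_width: 0.0797
[500.3 -46.   60.3]
```

View pics/w7.png

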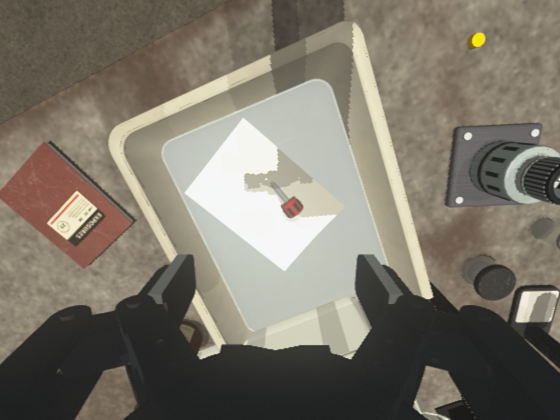

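The used rotor lies in the tray, with its head at wrist (290,207), and has been let go. Going to the clean rotor.

```bash
python3 -m handwheel '60 -5 0 0 0 0 80; 120 -10 0 0 0 0 80; 180 -16 0 0 0 0 80; 240 -22 0 0 0 0 80; 300 -28 0 0 0 0 80; 360 -33 0 0 0 0 80; 420 -39 20 0 0 0 80; 480 -44 50 0 0 0 80; 500 -46 60 0 0 0 80; 500 -46 60 0 0 0 80; 500 -46 60 0 0 0 80'; python3 - <<'E'
from h import *
f=snap('wrist','w8.png'); print(proj(f,[.6415,.104,.062]),to([.6415,.104,.20]))
E
```

```text
clock: 12.32
tcp_pos: [0.6416, 0.1022, 0.2002]
orientation: [-2.641, -1.701, 0.003]
contact_force: [0.2, -0.1, 0.3]
grip_width: 0.08
[277.95104507 194.23801203] [ 1.8 -1.3  0.8]
```

View pics/w8.png

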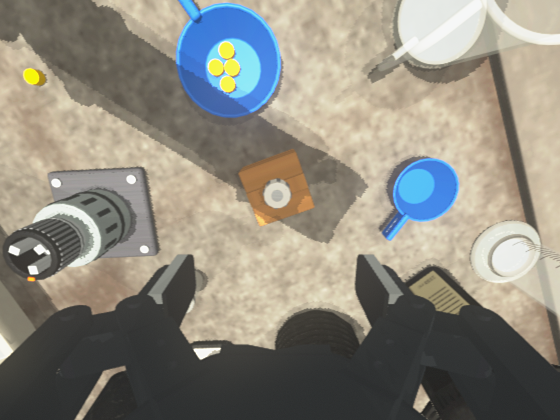

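```bash
python3 -m handwheel '1.5 -1 50 0 0 0 70; 1.5 -1 100 0 0 0 60; 1.5 -1 140 0 0 0 50; 1.5 -1 155 0 0 0 45; 1.5 -1 155 0 0 0 45; 1.5 -1 155 0 0 0 15; 1.5 -1 155 0 0 0 15; 1.5 -1 155 0 0 0 15; 1.5 -1 155 0 0 0 15;1.5 -1 155 0 0 0 15' 40;  python3 - <<'E'
from h import *
f=snap('wrist','w9.png')
E
```

```text
clock: 13.62
tcp_pos: [0.6433, 0.1056, 0.0486]
orientation: [2.64, 1.7, 0.005]
contact_force: [0.3, -1.5, 7.0]
grip_width: 0.0253
```

View pics/w9.png

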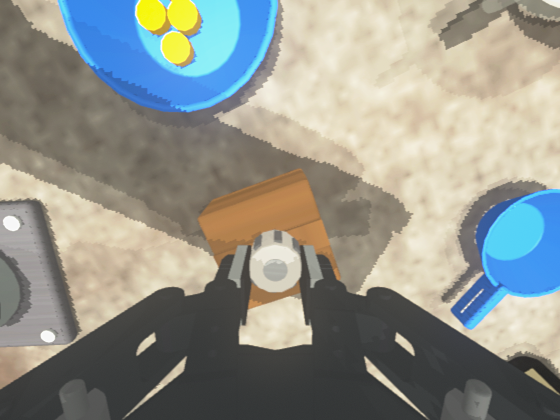

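```bash
python3 -m handwheel '0 0 -30 0 0 0 15; 0 0 -80 0 0 0 15; 0 0 -130 0 0 0 15; 0 0 -170 0 0 0 15; 0 0 -170 0 0 0 15; 0 0 -170 0 0 0 15';  python3 - <<'E'
from h import *
f=snap('wrist','w10.png');f=snap('scene','s10.png');print(to([.5895,-.098,.215]))
im=cv2.imread('pics/s10.png')[60:260,180:360]; cv2.imwrite('pics/c10.png',cv2.resize(im,None,fx=3,fy=3,interpolation=cv2.INTER_CUBIC))
E
```

```text
clock: 14.42
tcp_pos: [0.6414, 0.1051, 0.2161]
orientation: [2.64, 1.702, -0.001]
contact_force: [-0.6, -1.0, -1.3]
grip_width: 0.0254
[-2.061e+02  3.690e+01  2.000e-01]
```

View pics/c10.png

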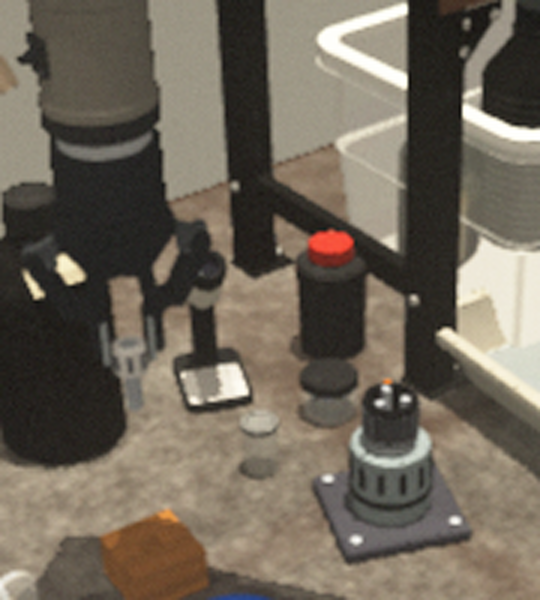

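```bash
python3 - <<'E'
from h import *
for n,z in(('w4.png',.1488+.146-.1272),('w10.png',.2161+.015)):
    f=load(n); print(n,[onz(f,275,v,z).round(4) for v in (280,268,265)])
a=cv2.imread('pics/w4.png')[200:350,200:350];b=cv2.imread('pics/w10.png')[200:350,200:350]
cv2.imwrite('pics/c11.png',cv2.resize(np.hstack([a,b]),None,fx=2.6,fy=2.6))
E
```

```text
w4.png [array([ 0.5929, -0.0998,  0.1676]), array([ 0.5872, -0.0972,  0.1676]), array([ 0.5857, -0.0966,  0.1676])]
w10.png [array([0.6453, 0.1023, 0.2311]), array([0.6394, 0.1049, 0.2311]), array([0.638 , 0.1056, 0.2311])]
```

View pics/c11.png

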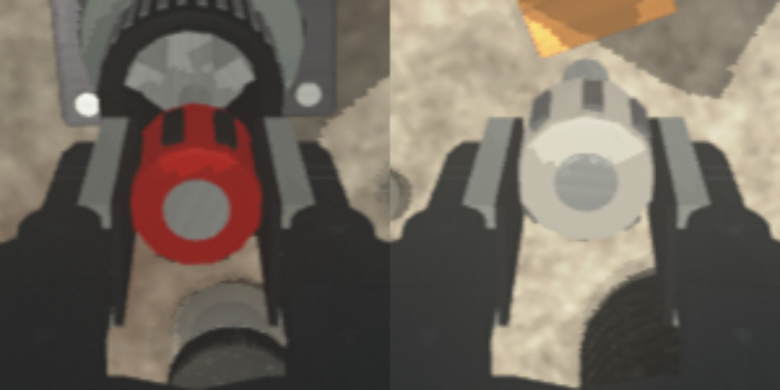

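```bash
python3 -m handwheel '-60 11 0 0 0 0 15; -115 21 0 0 0 0 15; -165 30 0 0 0 0 15; -205 37 0 0 0 0 15; -205 37 0 0 0 0 15; -205 37 0 0 0 0 15; -205 37 0 0 0 0 15';  python3 - <<'E'
from h import *
f=snap('wrist','w12.png');f=snap('scene','s12.png');f=snap('top','t12.png')
q=[tool()[0]]
print(q,to([.591,-.098,.215]))
im=cv2.imread('pics/s12.png')[130:250,250:370]; cv2.imwrite('pics/c12.png',np.hstack([cv2.resize(im,None,fx=4,fy=4,interpolation=cv2.INTER_CUBIC),cv2.resize(cv2.imread('pics/w12.png')[130:350,200:350],None,fx=2.18,fy=2.182)]))
E
```

```text
clock: 15.4
tcp_pos: [0.5909, -0.0947, 0.2161]
orientation: [-2.638, -1.705, -0.001]
contact_force: [0.2, 0.9, -0.4]
grip_width: 0.0247
[array([ 0.59093264, -0.09533113,  0.2162529 ])] [-2.4  1.2  1.3]
```

View pics/c12.png

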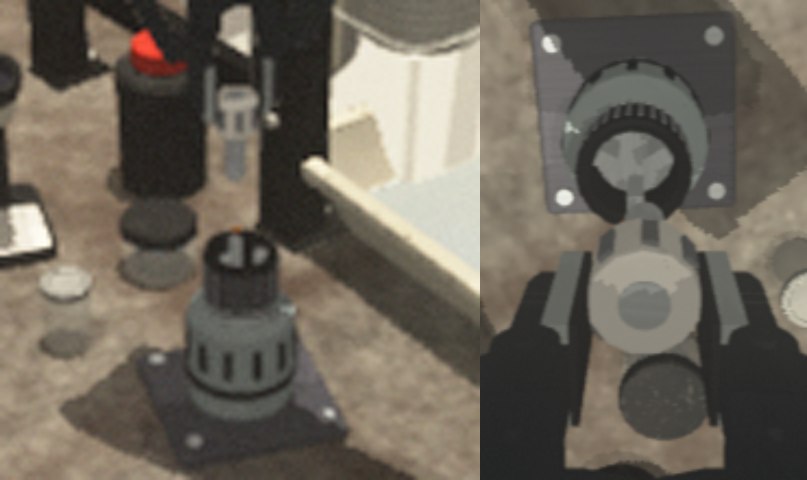

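```bash
python3 - <<'E'
from h import *
S=load('s12.png');W=load('w12.png')
print('chuck S',onz(S,309.4,193.3,.12),'W',onz(W,270,203,.12), 'tri',tri([(S,309.4,193.3),(W,270,203)]))
# shank end: S (308.9,174.5-), W
print('shank end tri',tri([(S,308.8,174.3),(W,200+(638-480)/2.18,130+196/2.182)]))
q,_=tool()
print('expected chuck mouth px W for axis',proj(W,[.59,-.0985,.12]),'S',proj(S,[.59,-.0985,.12]))
print('S proj of shank end if at tcp-0.0425, offset', proj(S,q+[-.001,-.0006,-.0425]),proj(W,q+[-.001,-.0006,-.0425]))
E
```

```text
chuck S [ 0.58518193 -0.09355426  0.12      ] W [ 0.5855649  -0.09805012  0.12      ] tri [ 0.58733791 -0.09728683  0.11704377]
shank end tri [ 0.58443684 -0.09310336  0.17478151]
expected chuck mouth px W for axis [271.69786523 207.82619022] S [309.7393389  191.68070642]
S proj of shank end if at tcp-0.0425, offset [308.94261601 173.35135474] [274.29283251 228.86920765]
```

```bash
python3 -m handwheel '-2.4 1.2 0 0 0 0 15; -2.4 1.2 20 0 0 0 15; -2.4 1.2 38 0 0 0 15; -2.4 1.2 38 0 0 0 15; -2.4 1.2 38 0 0 0 15; -2.4 1.2 38 0 0 0 15';  python3 - <<'E'
from h import *
f=snap('wrist','w13.png');f=snap('scene','s13.png')
im=cv2.imread('pics/s13.png')[150:240,270:350]; cv2.imwrite('pics/c13.png',np.hstack([cv2.resize(im,None,fx=5,fy=5.333,interpolation=cv2.INTER_CUBIC),cv2.resize(cv2.imread('pics/w13.png')[160:320,200:350],None,fx=2.6,fy=3)]))
E
```

```text
clock: 16.3
tcp_pos: [0.5913, -0.0991, 0.1789]
orientation: [2.64, 1.702, 0.001]
contact_force: [-0.2, 0.4, -1.3]
grip_width: 0.0253
```

View pics/c13.png

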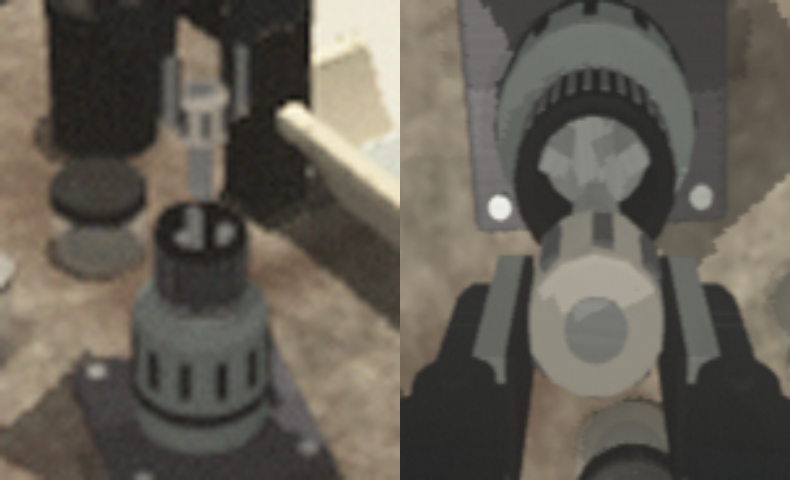

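Lined up well. Lowering slowly and watching the force.

```bash
python3 -m handwheel '0 0 8 0 0 0 15; 0 0 14 0 0 0 15; 0 0 20 0 0 0 15; 0 0 26 0 0 0 15; 0 0 26 0 0 0 15'
```

```text
clock: 17.02
tcp_pos: [0.5905, -0.0992, 0.1516]
orientation: [-2.64, -1.702, 0.001]
contact_force: [0.4, 1.1, 0.1]
grip_width: 0.0252
```

```bash
python3 -m handwheel '0 0 5 0 0 0 15; 0 0 10 0 0 0 15; 0 0 15 0 0 0 15; 0 0 17 0 0 0 15; 0 0 17 0 0 0 15'; python3 -m handwheel '0 0 2 0 0 0 15; 0 0 4 0 0 0 15; 0 0 4 0 0 0 15'
```

```text
clock: 17.65
tcp_pos: [0.5908, -0.0992, 0.1351]
orientation: [-2.641, -1.702, 0.0]
contact_force: [-0.0, -0.2, -0.9]
grip_width: 0.0251
clock: 18.02
tcp_pos: [0.5917, -0.0995, 0.1325]
orientation: [2.64, 1.701, 0.002]
contact_force: [-1.7, -1.4, 5.8]
grip_width: 0.0251
```

```bash
python3 -m handwheel '0 0 1 0 0 0 15; 0 0 1 0 0 0 85; 0 0 1 0 0 0 85; 0 0 1 0 0 0 85; 0 0 1 0 0 0 85; 0 0 1 0 0 0 85' ;  python3 - <<'E'
from h import *
f=snap('wrist','w14.png');f=snap('scene','s14.png'); print(to([.59,-.0985,.0925]))
im=cv2.imread('pics/s14.png')[150:240,270:350]; cv2.imwrite('pics/c14.png',np.hstack([cv2.resize(im,None,fx=5,fy=5.333,interpolation=cv2.INTER_CUBIC),cv2.resize(cv2.imread('pics/w14.png')[160:320,200:350],None,fx=2.6,fy=3)]))
E
```

```text
clock: 18.77
tcp_pos: [0.5908, -0.0992, 0.1302]
orientation: [-2.641, -1.702, 0.0]
contact_force: [-0.3, -0.7, -0.5]
grip_width: 0.0854
[ 0.3 -1.1 37.7]
```

View pics/c14.png

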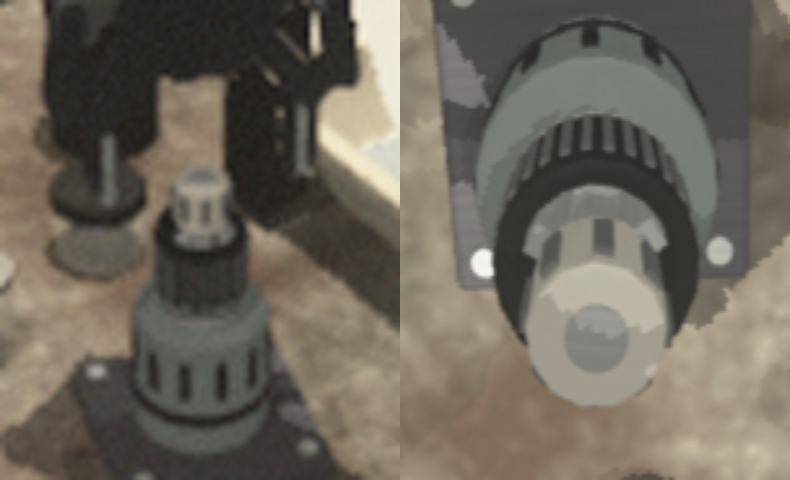

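```bash
python3 -m handwheel '0 -1 20 0 0 0 85; 0 -1 37.5 0 0 0 85; 0 -1 37.5 0 0 0 85; 0 -1 37.5 0 0 0 40; 0 -1 37.5 0 0 0 40; 0 -1 37.5 0 0 0 40; 0 -1 37.5 0 0 0 40; 0 -1 37.5 0 0 0 40; 0 -1 37.5 0 0 0 40' 70; python3 -m handwheel '0 0 0 0 0 8 40; 0 0 0 0 0 16 40; 0 0 0 0 0 24 40; 0 0 0 0 0 32 40; 0 0 0 0 0 36 40; 0 0 0 0 0 36 40'; python3 - <<'E'
from h import *
print(readout.get_obs()['moment'])
E
```

```text
clock: 20.0
tcp_pos: [0.5904, -0.099, 0.0939]
orientation: [2.64, 1.701, 0.001]
contact_force: [-1.8, -0.6, 6.2]
grip_width: 0.0441
clock: 20.75
tcp_pos: [0.59, -0.0993, 0.0939]
orientation: [3.037, 0.8, 0.0]
contact_force: [-2.4, -0.6, 6.1]
grip_width: 0.0442
[-0.19610513  0.6413154  -0.16646282]
```

```bash
for i in 1; do python3 -m handwheel '0 0 0 0 0 2 40; 0 0 0 0 0 4 40; 0 0 0 0 0 6 40; 0 0 0 0 0 6 40'; python3 -c "
from h import *
print(readout.get_obs()['moment'])"; done
```

```text
clock: 21.25
tcp_pos: [0.59, -0.0993, 0.0938]
orientation: [3.074, 0.641, 0.0]
contact_force: [-3.3, -1.4, 6.9]
grip_width: 0.0441
[-0.1978381   0.7403096  -0.13508821]
```

```bash
python3 -m handwheel '0 0 0 0 0 2 40; 0 0 0 0 0 4 40; 0 0 0 0 0 5 40; 0 0 0 0 0 5 40'; python3 -c "
from h import *
o=readout.get_obs();print(o['moment'],o['orientation'])"
```

```text
clock: 21.75
tcp_pos: [0.59, -0.0993, 0.0939]
orientation: [3.099, 0.507, 0.0]
contact_force: [-3.2, -1.1, 6.6]
grip_width: 0.0441
[-0.19778799  0.78656013 -0.00507494] [3.09927896e+00 5.06799558e-01 1.13935123e-04]
```

```bash
python3 -m handwheel '0 0 0 0 0 2 40; 0 0 0 0 0 4 40; 0 0 0 0 0 4 40; 0 0 0 0 0 4 40'; python3 -c "
from h import *
o=readout.get_obs();print(o['moment'],o['orientation'],np.round(o['tau'],2))"
```

```text
clock: 22.25
tcp_pos: [0.5899, -0.0993, 0.0939]
orientation: [3.115, 0.398, 0.0]
contact_force: [-2.5, -0.4, 6.7]
grip_width: 0.0443
[-0.22399632  0.78018584 -0.14012549] [3.11520466e+00 3.98087981e-01 1.04747631e-04] [-9.300e-01 -5.263e+01 -6.550e+00 -2.167e+01  1.000e-02 -1.160e+00
  5.000e-02]
```

```bash
python3 -m handwheel '0 0 0 0 0 2 40; 0 0 0 0 0 4 40; 0 0 0 0 0 4 40; 0 0 0 0 0 4 40'; python3 -c "
from h import *
o=readout.get_obs();print(o['moment'],o['orientation'],np.round(o['tau'],2))"
```

```text
clock: 22.75
tcp_pos: [0.5899, -0.0994, 0.0939]
orientation: [3.127, 0.29, -0.0]
contact_force: [-2.4, -0.9, 6.8]
grip_width: 0.0439
[-0.23386323  0.8645327   0.04545847] [ 3.12707457e+00  2.89601412e-01 -2.49758661e-05] [ -0.9  -52.58  -6.26 -21.75  -0.07  -1.2   -0.06]
```

```bash
python3 - <<'E'
from h import *
f=snap('wrist','w15.png');f=snap('scene','s15.png')
im=cv2.imread('pics/s15.png')[150:240,270:350]; cv2.imwrite('pics/c15.png',np.hstack([cv2.resize(im,None,fx=5,fy=5.333,interpolation=cv2.INTER_CUBIC),cv2.resize(cv2.imread('pics/w15.png')[160:360,200:350],None,fx=2.4,fy=2.4)]))
E
```

```text
(no output)
```

View pics/c15.png

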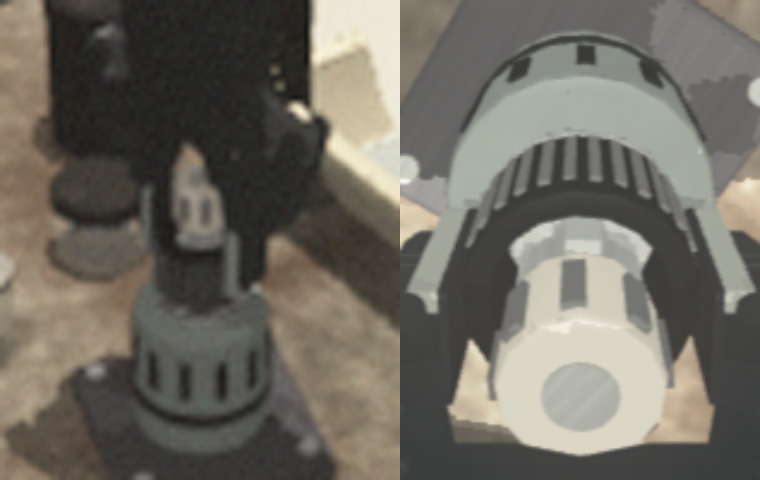

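```bash
python3 -m handwheel '0 0 0 0 0 2 40; 0 0 0 0 0 4 40; 0 0 0 0 0 6 40; 0 0 0 0 0 6 40' 100; python3 -c "
from h import *
o=readout.get_obs();print(o['moment'],o['orientation'],np.round(o['tau'],2))"
```

```text
clock: 23.35
tcp_pos: [0.5898, -0.0994, 0.094]
orientation: [3.138, 0.126, -0.0]
contact_force: [-3.2, -1.7, 7.9]
grip_width: 0.0433
[-0.29205434  1.00968598  0.21977247] [ 3.13761370e+00  1.26134888e-01 -1.43708618e-04] [ -0.95 -51.83  -5.73 -21.77  -0.2   -1.46  -0.34]
```

```bash
python3 -m handwheel '0 0 0 0 0 2 40; 0 0 0 0 0 4 40; 0 0 0 0 0 6 40; 0 0 0 0 0 6 40' 100; python3 -c "
from h import *
o=readout.get_obs();print(o['moment'],o['orientation'],np.round(o['tau'],2))"
```

```text
clock: 23.85
tcp_pos: [0.5898, -0.0993, 0.094]
orientation: [3.14, -0.037, -0.0]
contact_force: [-4.7, -0.8, 8.7]
grip_width: 0.0435
[-0.24009869  1.10957877  0.40082625] [ 3.13980758e+00 -3.73040996e-02 -1.95243114e-04] [ -0.86 -51.75  -5.28 -21.9   -0.36  -1.53  -0.54]
```

```bash
python3 -m handwheel '0 0 0 0 0 2 40; 0 0 0 0 0 4 40; 0 0 0 0 0 6 40; 0 0 0 0 0 6 40' 100; python3 -c "
from h import *
o=readout.get_obs();print(o['moment'],o['orientation'],np.round(o['tau'],2))"
```

```text
clock: 24.35
tcp_pos: [0.5897, -0.0993, 0.094]
orientation: [3.133, -0.2, -0.0]
contact_force: [-4.1, -0.4, 8.6]
grip_width: 0.0435
[-0.28804724  1.07648097  0.61099296] [ 3.13346018e+00 -2.00477528e-01 -2.03620856e-04] [ -0.76 -51.67  -4.82 -22.02  -0.53  -1.6   -0.74]
```

```bash
python3 -m handwheel '0 0 0 0 0 2 40; 0 0 0 0 0 4 40; 0 0 0 0 0 6 40; 0 0 0 0 0 6 40' 100; python3 -c "
from h import *
o=readout.get_obs();print(o['moment'],o['orientation'],np.round(o['tau'],2))"
```

```text
clock: 24.85
tcp_pos: [0.5896, -0.0993, 0.094]
orientation: [3.119, -0.363, -0.0]
contact_force: [-5.1, -1.1, 9.1]
grip_width: 0.0433
[-0.2603372   1.16748795  0.83481901] [ 3.11863679e+00 -3.63263999e-01 -2.26579087e-04] [ -0.66 -51.58  -4.35 -22.13  -0.7   -1.67  -0.96]
```

```bash
python3 -m handwheel '0 0 0 0 0 0 85; 0 0 0 0 0 0 85; 0 0 0 0 0 0 85; 0 0 0 0 0 0 85; 0 0 0 0 0 0 85; 0 0 -60 0 0 0 85; 0 0 -120 0 0 0 85; 0 0 -160 0 0 0 85; 0 0 -160 0 0 0 85; 0 0 -160 0 0 0 85' 40; python3 - <<'E'
from h import *
f=snap('wrist','w16.png');f=snap('scene','s16.png');f=snap('top','t16.png')
im=cv2.imread('pics/s16.png')[150:240,270:350]; cv2.imwrite('pics/c16.png',np.hstack([cv2.resize(im,None,fx=5,fy=5.333,interpolation=cv2.INTER_CUBIC),cv2.resize(cv2.imread('pics/w16.png')[130:280,200:350],None,fx=2.6,fy=3.2)]))
q,R=tool();print(q,R.round(3).tolist())
E
```

```text
clock: 26.1
tcp_pos: [0.5894, -0.099, 0.2521]
orientation: [3.12, -0.367, -0.002]
contact_force: [-0.7, 0.3, -0.6]
grip_width: 0.0848
[ 0.58904929 -0.0988823   0.25114698] [[0.973, -0.232, -0.003], [-0.232, -0.973, 0.0], [-0.003, 0.0, -1.0]]
```

View pics/c16.png

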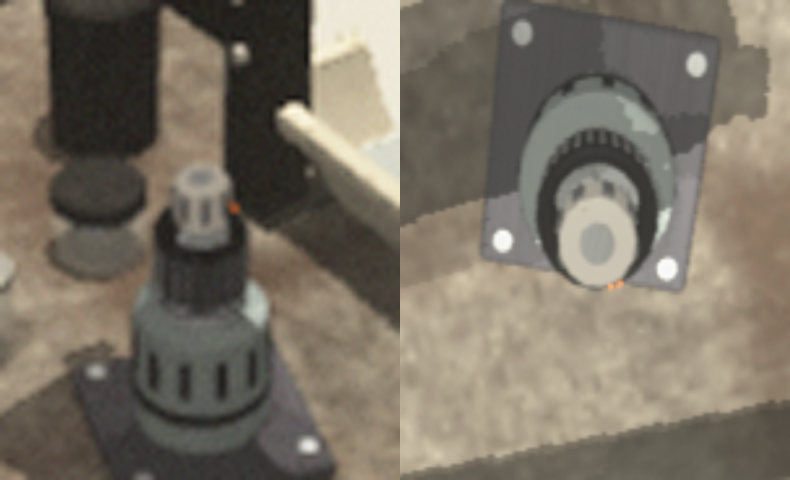

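View pics/t16.png

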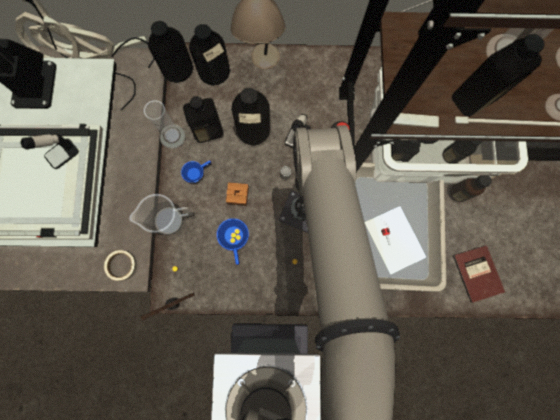

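```bash
python3 - <<'E'
from h import *
S=load('s16.png')
for n,p in(('init',(317.3,189.7)),('open',(308.7,186.7)),('now',(316.3,188.7))):
    w=onz(S,*p,.121); d=w[:2]-[.59,-.0985]; print(n,w.round(4),np.linalg.norm(d).round(4),np.degrees(np.arctan2(d[1],d[0])).round(0))
W=load('w16.png')
for p in ((200+616/2.6,130+286/3.2),):
    w=onz(W,*p,.121); d=w[:2]-[.59,-.0985]; print('wrist',w.round(4),np.degrees(np.arctan2(d[1],d[0])))
W=load('w8.png'); w=onz(W,31,278,.121); d=w[:2]-[.59,-.0985]; print('wrist open',w.round(4),np.degrees(np.arctan2(d[1],d[0])))
W=load('w1.png'); w=onz(W,273,203,.121); d=w[:2]-[.59,-.0985]; print('wrist init',w.round(4),np.degrees(np.arctan2(d[1],d[0])))
E
```

```text
init [ 0.5839 -0.1172  0.121 ] 0.0197 -108.0
open [ 0.6072 -0.1091  0.121 ] 0.0202 -32.0
now [ 0.5888 -0.118   0.121 ] 0.0196 -94.0
wrist [ 0.7402 -0.1578  0.121 ] -21.54409538329397
wrist open [ 0.6082 -0.1106  0.121 ] -33.56564146845242
wrist init [ 0.585  -0.1215  0.121 ] -102.2651279344738
```

```bash
python3 - <<'E'
from h import *
print(to([.60,.25,.32])); o=readout.get_obs(); print(np.round(o['joints'],2))
W=load('w16.png'); w=onz(W,200+216/2.6,130+286/3.2,.121); d=w[:2]-[.59,-.0985]; print('wrist mark',w.round(4),np.degrees(np.arctan2(d[1],d[0])))
E
```

```text
[ -70.4 -341.9  -68.7]
[ 0.39  0.37 -0.42  1.7   0.16  1.11 -0.31]
wrist mark [ 0.5936 -0.1228  0.121 ] -81.51676372297624
```

```bash
python3 -m handwheel '0 0 -60 0 0 0 85; -12 -58 -69 0 0 -8 85; -24 -116 -69 0 0 -16 85; -36 -174 -69 0 0 -24 85; -48 -232 -69 0 0 -32 85; -60 -290 -69 0 0 -40 85; -70 -342 -69 0 0 -43 85; -70 -342 -69 0 0 -43 85; -70 -342 -69 0 0 -43 85' ; python3 -m handwheel '0 0 0 0 10 0 85; 0 0 0 0 20 0 85; 0 0 0 0 30 0 85; 0 0 0 0 40 0 85; 0 0 0 0 50 0 85; 0 0 0 0 60 0 85; 0 0 0 0 70 0 85; 0 0 0 0 80 0 85; 0 0 0 0 90 0 85; 0 0 0 0 90 0 85; 0 0 0 0 90 0 85; 0 0 0 0 90 0 85'; python3 - <<'E'
from h import *
q,R=tool();print(q,R.round(2).tolist()); o=readout.get_obs(); print(np.round(o['joints'],2))
E
```

```text
clock: 27.38
tcp_pos: [0.601, 0.2494, 0.3205]
orientation: [3.037, 0.802, -0.003]
contact_force: [-0.5, -0.8, 0.1]
grip_width: 0.0847
clock: 28.88
tcp_pos: [0.6072, 0.2356, 0.3148]
orientation: [-2.494, -0.583, -1.571]
contact_force: [1.2, -0.6, -0.8]
grip_width: 0.0851
[0.60717442 0.23562967 0.31482047] [[0.38, 0.39, 0.84], [0.25, -0.92, 0.32], [0.89, 0.09, -0.45]]
[ 0.54  0.28 -1.18  2.3   2.42  0.55 -2.28]
```

```bash
python3 -m handwheel '0 0 0 0 0 0 85; 0 0 0 0 0 0 85; 0 0 0 0 0 0 85; 0 0 0 0 0 0 85; 0 0 0 0 0 0 85; 0 0 0 0 0 0 85'; python3 - <<'E'
from h import *
q,R=tool();print(q,R.round(2).tolist()); o=readout.get_obs(); print(np.round(o['joints'],2),np.round(o['qvel'],2))
E
```

```text
clock: 29.62
tcp_pos: [0.6065, 0.2377, 0.314]
orientation: [-2.496, -0.587, -1.564]
contact_force: [0.7, -0.7, -0.3]
grip_width: 0.0851
[0.60648339 0.23767334 0.31400874] [[0.38, 0.39, 0.83], [0.25, -0.91, 0.32], [0.89, 0.09, -0.45]]
[ 0.53  0.28 -1.18  2.3   2.41  0.55 -2.27] [ 0.  0. -0.  0.  0.  0. -0.]
```

```bash
python3 -m handwheel '0 0 20 0 8 0 85; 0 0 40 0 16 0 85; 0 0 60 0 24 0 85; 0 0 80 0 30 0 85; 0 0 80 0 30 0 85; 0 0 80 0 30 0 85'; python3 - <<'E'
from h import *
q,R=tool();print(q,R.round(2).tolist()); o=readout.get_obs(); print(np.round(o['joints'],2),np.round(o['qvel'],2))
E
```

```text
clock: 30.38
tcp_pos: [0.6729, 0.2634, 0.2788]
orientation: [-1.951, -0.5, -2.096]
contact_force: [-0.2, -0.8, 0.8]
grip_width: 0.085
[0.67285895 0.26340203 0.27875655] [[-0.08, 0.4, 0.91], [0.06, -0.91, 0.4], [0.99, 0.09, 0.05]]
[ 0.34  0.9  -1.01  2.31  3.16  1.38 -2.33] [ 0.01 -0.04 -0.01  0.01  0.01  0.   -0.  ]
```

```bash
python3 -m handwheel '-15 0 -15 0 5 0 85; -30 0 -30 0 10 0 85; -40 0 -50 0 15 0 85; -40 0 -50 0 15 0 85; -40 0 -50 0 15 0 85'; python3 - <<'E'
from h import *
q,R=tool();print(q,R.round(2).tolist()); o=readout.get_obs(); print(np.round(o['joints'],2),np.round(o['qvel'],2)); snap('scene','s17.png')
E
```

```text
clock: 31.0
tcp_pos: [0.6314, 0.241, 0.2382]
orientation: [-1.638, -0.445, -2.307]
contact_force: [0.2, 0.2, -0.4]
grip_width: 0.0851
[0.63143195 0.24100217 0.23818012] [[-0.32, 0.39, 0.86], [-0.05, -0.91, 0.4], [0.95, 0.09, 0.31]]
[ 0.28  1.16 -0.82  2.32  3.59  1.77 -2.28] [ 0.   -0.   -0.01 -0.    0.01  0.01  0.  ]
```

View pics/s17.png

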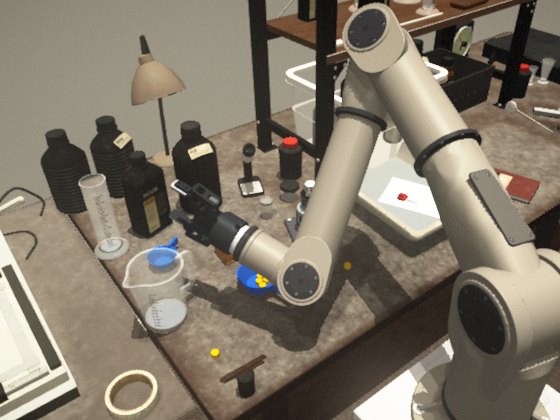

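The arm can tip past 108° here, which the scene shows with the gripper above and beside the jug at (150,270). I'll rehearse the pour poses without the cup.

```bash
cat >> h.py <<'E'
def st():
    q,R=tool(); o=readout.get_obs(); print('tcp',q.round(3),'z',R[:,2].round(2),'y',R[:,1].round(2),'j',np.round(o['joints'],2),'tilt',np.degrees(np.arccos(-R[2,2])).round(0),'t',o['clock'])
E
python3 -c "
from h import *
print(to([.595,.272,.255]))"
```

```text
[ 25.9 -41.2 -13.7]
```

```bash
python3 -m handwheel '26 -41 -14 0 0 0 85; 26 -41 -14 0 0 0 85; 26 -41 -14 0 0 0 85'; python3 -c "
from h import *
st()"; python3 -m handwheel '0 0 0 0 -10 0 85; 0 0 0 0 -20 0 85; 0 0 0 0 -30 0 85; 0 0 0 0 -30 0 85'; python3 -c "
from h import *
st()"; python3 -m handwheel '0 0 0 0 -10 0 85; 0 0 0 0 -20 0 85; 0 0 0 0 -20 0 85;0 0 0 0 -20 0 85;0 0 0 0 -20 0 85'; python3 -c "
from h import *
st()"
```

```text
clock: 31.42
tcp_pos: [0.5947, 0.2715, 0.2537]
orientation: [-1.638, -0.445, -2.307]
contact_force: [0.1, -0.5, -0.4]
grip_width: 0.085
tcp [0.595 0.272 0.254] z [0.86 0.4  0.31] y [ 0.4  -0.91  0.09] j [ 0.22  1.17 -0.89  2.37  3.53  1.85 -2.19] tilt 108.0 t 31.425
clock: 31.92
tcp_pos: [0.595, 0.2701, 0.2499]
orientation: [-2.244, -0.535, -1.837]
contact_force: [0.1, 0.7, 0.0]
grip_width: 0.0854
tcp [0.595 0.27  0.25 ] z [ 0.9   0.37 -0.21] y [ 0.39 -0.92  0.08] j [ 0.47  0.98 -1.39  2.43  2.72  1.35 -2.01] tilt 78.0 t 31.925
clock: 32.55
tcp_pos: [0.5942, 0.2704, 0.2512]
orientation: [-2.576, -0.598, -1.46]
contact_force: [0.3, -0.5, -0.4]
grip_width: 0.0851
tcp [0.594 0.27  0.251] z [ 0.8   0.29 -0.53] y [ 0.39 -0.91  0.09] j [ 0.48  0.56 -1.35  2.29  2.16  0.82 -1.95] tilt 58.0 t 32.55
```

```bash
python3 -m handwheel '0 0 0 0 -10 0 85; 0 0 0 0 -20 0 85; 0 0 0 0 -20 0 85;0 0 0 0 -20 0 85'; python3 -c "
from h import *
st()"; python3 -m handwheel '0 0 0 0 -10 0 85; 0 0 0 0 -20 0 85; 0 0 0 0 -30 0 85;0 0 0 0 -37 0 85;0 0 0 0 -37 0 85;0 0 0 0 -37 0 85'; python3 -c "
from h import *
st()"
```

```text
clock: 33.05
tcp_pos: [0.5953, 0.2719, 0.2525]
orientation: [-2.849, -0.632, -1.014]
contact_force: [-0.6, 0.7, -1.2]
grip_width: 0.0849
tcp [0.595 0.272 0.252] z [ 0.59  0.18 -0.78] y [ 0.39 -0.92  0.09] j [ 0.42  0.45 -1.27  2.06  1.32  0.67 -1.23] tilt 38.0 t 33.05
clock: 33.8
tcp_pos: [0.5937, 0.2705, 0.2504]
orientation: [2.992, 0.62, 0.058]
contact_force: [-0.8, -0.5, -0.2]
grip_width: 0.0853
tcp [0.594 0.271 0.25 ] z [ 0.05 -0.08 -1.  ] y [ 0.4  -0.91  0.09] j [ 0.19  0.71 -1.2   1.55  0.76  1.39 -0.69] tilt 5.0 t 33.8
```

```bash
python3 - <<'E'
from h import *
T=snap('top','t18.png');S=snap('scene','s18.png');W=snap('wrist','w18.png')
def cupfit(f,mn=300):
    hsv=cv2.cvtColor(f['pixels'],cv2.COLOR_RGB2HSV);H,s,v=cv2.split(hsv)
    m=((H>105)&(H<125)&(s>120)&(v>50)).astype(np.uint8); m=cv2.morphologyEx(m,cv2.MORPH_CLOSE,np.ones((5,5)))
    for c in cv2.findContours(m,cv2.RETR_EXTERNAL,cv2.CHAIN_APPROX_NONE)[0]:
        if cv2.contourArea(c)>mn: print(cv2.contourArea(c),cv2.boundingRect(c),c[:,0,:].mean(0))
for f in(T,S,W): cupfit(f)
E
```

```text
1322.0 (237, 258, 54, 41) [264.88571429 278.79285714]
3494.5 (94, 214, 111, 61) [155.28113879 242.86476868]
1880.0 (321, 186, 52, 70) [346.96842105 218.38947368]
```

View pics/w18.png

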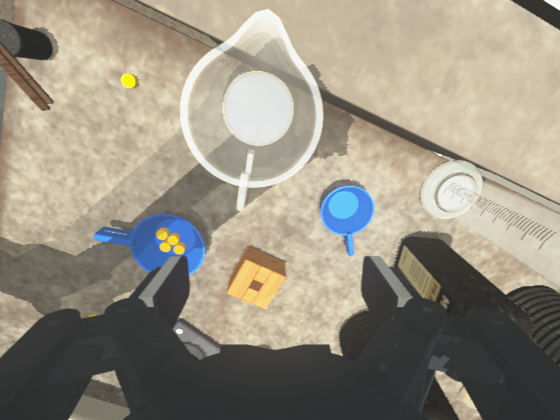

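View pics/t18.png

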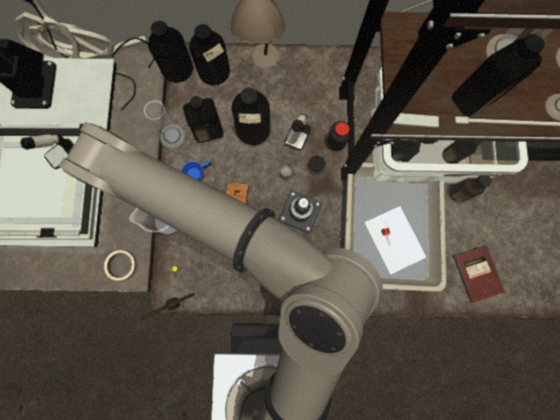

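```bash
python3 - <<'E'
from h import *
W=load('w18.png');T=load('top0.png')
print('jugmouth',onz(W,252,115,.148),'floor',onz(W,258,108,.008),'spout',onz(W,265,12,.148),'handle end',onz(W,241,205,.12))
print('handle end',onz(W,98,236,.043),'start',onz(W,131,236,.043))
print('cup rim W',onz(W,169,246,.038))
# top0 handle pixels
hsv=cv2.cvtColor(T['pixels'],cv2.COLOR_RGB2HSV);H,s,v=cv2.split(hsv)
m=(H>105)&(H<125)&(s>120)&(v>50); ys,xs=np.nonzero(m)
for r0 in range(246,266):
    k=(ys==r0)&(xs>210)&(xs<260)
    if k.any(): print(r0,xs[k].min(),xs[k].max(),onz(T,xs[k].mean(),r0,.043).round(4))
S=load('s18.png'); hsv=cv2.cvtColor(S['pixels'],cv2.COLOR_RGB2HSV);H,s,v=cv2.split(hsv)
m=(H>105)&(H<125)&(s>120)&(v>50); k=m[250:310,230:300].nonzero(); print(k[1].min()+230,k[1].max()+230,k[0].min()+250,k[0].max()+250)
E
```

```text
jugmouth [0.55389239 0.32390824 0.148     ] floor [0.55447109 0.3221951  0.008     ] spout [0.53682173 0.39068134 0.148     ] handle end [0.57452319 0.23973328 0.12      ]
handle end [0.42497275 0.09742525 0.043     ] start [0.4637769  0.11380204 0.043     ]
cup rim W [0.51209427 0.11523492 0.038     ]
246 222 242 [0.4706 0.1135 0.043 ]
247 224 241 [0.4676 0.1119 0.043 ]
248 225 239 [0.4645 0.1133 0.043 ]
249 227 238 [0.4615 0.1116 0.043 ]
250 232 237 [0.4585 0.1054 0.043 ]
251 233 236 [0.4554 0.1053 0.043 ]
252 234 236 [0.4524 0.1037 0.043 ]
253 234 237 [0.4494 0.102  0.043 ]
254 234 237 [0.4464 0.1019 0.043 ]
255 234 237 [0.4433 0.1018 0.043 ]
256 235 237 [0.4403 0.1002 0.043 ]
257 235 237 [0.4373 0.1001 0.043 ]
258 235 237 [0.4342 0.1    0.043 ]
259 235 238 [0.4312 0.0983 0.043 ]
260 235 238 [0.4282 0.0982 0.043 ]
261 235 238 [0.4252 0.0981 0.043 ]
262 236 238 [0.4222 0.0965 0.043 ]
263 236 238 [0.4192 0.0964 0.043 ]
264 237 237 [0.4162 0.0963 0.043 ]
237 290 258 298
```

```bash
cat >> h.py <<'E'
def rel(p,az_x,tilt=0):
    "rows: shift mm + rotvec deg (tool axes) to TCP p, tool down with x azimuth az_x(deg)"
    q,R=tool(); a=np.radians(az_x); x=np.array([np.cos(a),np.sin(a),0]); z=np.array([0,0,-1.]); y=np.cross(z,x)
    Rt=np.stack([x,y,z],1)@cv2.Rodrigues(np.array([0,np.radians(tilt),0]))[0]
    print((R.T@(np.array(p)-q)*1000).round(1), np.degrees(cv2.Rodrigues(R.T@Rt)[0].ravel()).round(1))
E
python3 -c "
from h import *
rel([.4384,.1008,.13],-77)"
```

```text
[-212.5   82.7  125.6] [  2.8  -5.4 100.3]
```

```bash
python3 -m handwheel '-21 8 0 0 -1 10 60; -43 17 10 1 -1 20 60; -64 25 20 1 -2 30 60; -85 33 35 1 -2 40 60; -106 41 50 1 -3 50 60; -128 50 65 2 -3 60 60; -149 58 80 2 -4 70 50; -170 66 95 2 -4 80 50; -191 75 110 3 -5 90 50; -212 83 125 3 -5 100 50; -212 83 125 3 -5 100 50; -212 83 125 3 -5 100 50' 40;  python3 -c "
from h import *
st(); rel([.4384,.1008,.05],-77); snap('wrist','w19.png')"
```

```text
clock: 35.45
tcp_pos: [0.44, 0.1024, 0.1317]
orientation: [-2.463, 1.941, -0.006]
contact_force: [0.4, -1.2, 0.2]
grip_width: 0.0496
tcp [0.44  0.102 0.132] z [ 0.01  0.   -1.  ] y [-0.97 -0.23 -0.01] j [ 0.43  0.39 -0.93  2.12  0.43  0.82 -2.11] tilt 0.0 t 35.45
[ 1.2  2.5 81.7] [-0.4  0.   0.5]
```

View pics/w19.png

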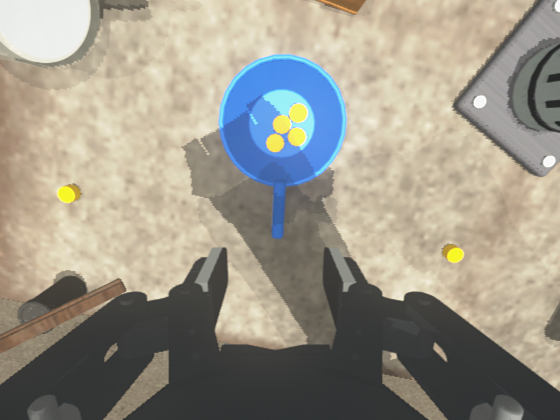

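```bash
python3 -m handwheel '1 2.5 50 0 0 0 50; 1 2.5 90 0 0 0 50; 1 2.5 110 0 0 0 50; 1 2.5 119 0 0 0 50; 1 2.5 119 0 0 0 50; 1 2.5 119 0 0 0 50' 40;  python3 -c "
from h import *
st(); snap('wrist','w20.png')"
```

```text
clock: 36.25
tcp_pos: [0.4384, 0.1009, 0.0127]
orientation: [-2.46, 1.944, -0.005]
contact_force: [-0.4, -0.2, -0.1]
grip_width: 0.0498
tcp [0.438 0.101 0.013] z [ 0.01  0.   -1.  ] y [-0.97 -0.23 -0.01] j [ 0.24  0.58 -0.73  2.2   0.71  0.6  -2.35] tilt 0.0 t 36.25
```

View pics/w20.png

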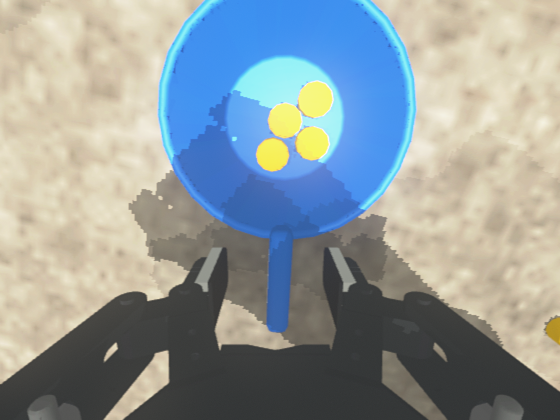

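Aligned over the handle; four tablets are in the cup. Closing and lifting.

```bash
python3 -m handwheel '0 0 0 0 0 0 30; 0 0 0 0 0 0 15; 0 0 0 0 0 0 5; 0 0 0 0 0 0 5; 0 0 0 0 0 0 5; 0 0 0 0 0 0 5' 80; python3 -m handwheel '0 0 -15 0 0 0 5; 0 0 -45 0 0 0 5; 0 0 -80 0 0 0 5; 0 0 -80 0 0 0 5'; python3 -c "
from h import *
st(); snap('wrist','w21.png'); rel([.594,.271,.27],25)"
```

```text
clock: 37.05
tcp_pos: [0.4378, 0.1005, 0.0121]
orientation: [-2.461, 1.945, -0.005]
contact_force: [-0.0, -0.0, 5.3]
grip_width: 0.0089
clock: 37.55
tcp_pos: [0.4386, 0.1008, 0.0942]
orientation: [-2.458, 1.944, -0.009]
contact_force: [-0.4, -0.1, -1.5]
grip_width: 0.0087
tcp [0.439 0.101 0.094] z [ 0.01  0.   -1.  ] y [-0.97 -0.23 -0.01] j [ 0.38  0.45 -0.88  2.16  0.52  0.75 -2.18] tilt 1.0 t 37.55
[-130.2 -192.7 -175.8] [  -0.3   -0.3 -101.7]
```

View pics/w21.png

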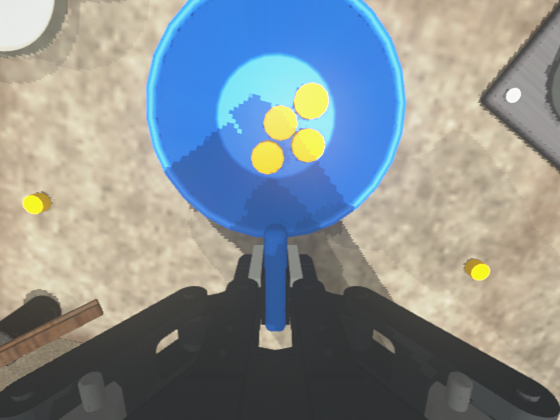

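```bash
python3 -m handwheel '0 0 -40 0 0 0 5; 0 0 -85 0 0 0 5; 0 0 -130 0 0 0 5; 0 0 -165 0 0 0 5; 0 0 -180 0 0 0 5; 0 0 -180 0 0 0 5'; python3 -m handwheel '-6 -10 0 0 0 -5 5; -20 -30 0 0 0 -14 5; -36 -53 0 0 0 -24 5; -52 -77 0 0 0 -34 5; -68 -101 0 0 0 -44 5; -81 -120 0 0 0 -54 5; -94 -140 0 0 0 -64 5; -107 -158 0 0 0 -74 5; -117 -173 0 0 0 -84 5; -125 -185 0 0 0 -93 5; -130 -192 0 0 0 -102 5; -130 -192 0 0 0 -102 5'; python3 -c "
from h import *
st(); snap('wrist','w22.png'); snap('scene','s22.png');rel([.594,.271,.27],25)"
```

```text
clock: 38.35
tcp_pos: [0.4363, 0.0996, 0.2714]
orientation: [-2.461, 1.946, -0.004]
contact_force: [-0.4, 1.1, -1.9]
grip_width: 0.0091
clock: 39.85
tcp_pos: [0.5925, 0.2712, 0.2697]
orientation: [-3.064, -0.689, -0.002]
contact_force: [-0.7, -0.2, -1.8]
grip_width: 0.0088
tcp [0.592 0.271 0.27 ] z [ 0.  0. -1.] y [ 0.43 -0.9  -0.  ] j [ 0.25  0.73 -1.27  1.52  0.7   1.41 -0.61] tilt 0.0 t 39.85
[1.5 0.3 1. ] [ 0.  -0.1  0.2]
```

View pics/w22.png

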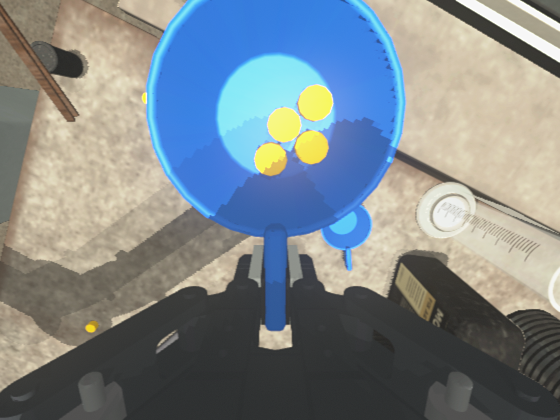

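View pics/s22.png

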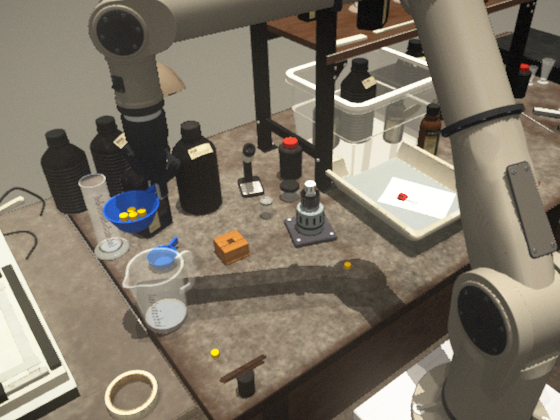

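```bash
python3 -m handwheel '3 0 0 0 5 0 5; 6 0 0 0 12 0 5; 9 0 0 0 20 0 5; 12 0 4 0 28 0 5; 14 0 8 0 36 0 5; 14 0 12 0 42 0 5; 14 0 12 0 42 0 5; 14 0 12 0 42 0 5'; python3 -c "
from h import *
st()"; python3 -m handwheel '0 0 0 0 6 0 5; 0 0 0 0 12 0 5; 0 0 0 0 18 0 5; 0 0 0 0 18 0 5;0 0 0 0 18 0 5'; python3 -c "
from h import *
st(); snap('scene','s23.png'); print(to([.606,.276,.25]))"
```

```text
clock: 40.95
tcp_pos: [0.6064, 0.2771, 0.2617]
orientation: [-2.724, -0.612, -1.053]
contact_force: [0.1, -1.0, -1.7]
grip_width: 0.0087
tcp [0.606 0.277 0.262] z [ 0.61  0.29 -0.74] y [ 0.43 -0.9   0.  ] j [ 0.42  0.38 -1.15  2.08  1.34  0.44 -1.27] tilt 42.0 t 40.95
clock: 41.58
tcp_pos: [0.6061, 0.2767, 0.2599]
orientation: [-2.481, -0.554, -1.435]
contact_force: [0.4, 0.2, -2.0]
grip_width: 0.009
tcp [0.606 0.277 0.26 ] z [ 0.78  0.37 -0.5 ] y [ 0.43 -0.9  -0.  ] j [ 0.46  0.48 -1.22  2.28  2.36  0.65 -2.19] tilt 60.0 t 41.575
[-9.8  0.3  4.4]
```

View pics/s23.png

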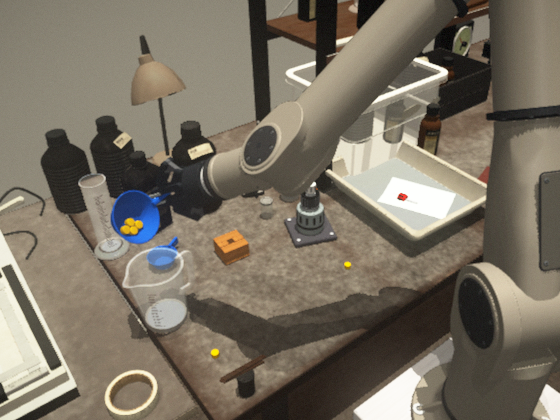

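Right on the rehearsed branch, with the tablets resting on the lower wall above the jug. Pouring.

```bash
python3 -m handwheel '-5 0 0 0 6 0 5; -8 0 0 0 12 0 5; -8 0 0 0 20 0 5; -8 0 0 0 28 0 5; -8 0 0 0 34 0 5; -8 0 0 0 40 0 5; -8 0 0 0 44 0 5; -8 0 0 0 44 0 5; -8 0 0 0 44 0 5; -8 0 0 0 44 0 5'; python3 -c "
from h import *
st(); snap('scene','s24.png')"
```

```text
clock: 42.88
tcp_pos: [0.6028, 0.275, 0.255]
orientation: [-1.699, -0.383, -2.187]
contact_force: [0.2, -0.0, -1.5]
grip_width: 0.0087
tcp [0.603 0.275 0.255] z [0.88 0.41 0.25] y [ 0.43 -0.9   0.  ] j [ 0.26  1.15 -0.95  2.38  3.45  1.75 -2.28] tilt 104.0 t 42.875
```

View pics/s24.png

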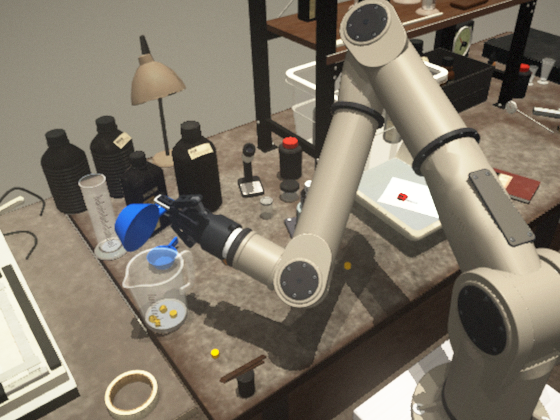

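```bash
python3 - <<'E'
import cv2
im=cv2.imread('pics/s24.png')[190:345,90:230]; cv2.imwrite('pics/c24.png',cv2.resize(im,None,fx=3.8,fy=3.8,interpolation=cv2.INTER_CUBIC))
E
```

```text
(no output)
```

View pics/c24.png

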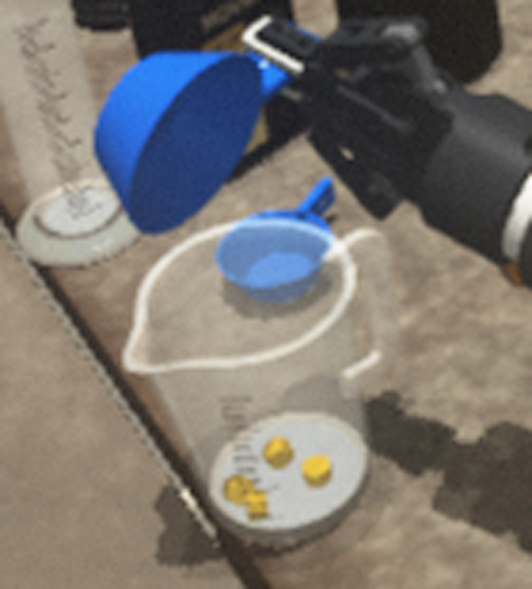

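All four tablets are in the jug, seen at crop (237–317, 450–505). Untipping along the same path.

```bash
python3 -m handwheel '2 0 -2 0 -10 0 5; 2 0 -4 0 -20 0 5; 2 0 -6 0 -30 0 5; 2 0 -8 0 -40 0 5; 2 0 -8 0 -46 0 5; 2 0 -8 0 -46 0 5; 2 0 -8 0 -46 0 5'; python3 -c "
from h import *
st()"; python3 -m handwheel '0 0 0 0 -10 0 5; 0 0 0 0 -20 0 5; 0 0 0 0 -20 0 5; 0 0 0 0 -20 0 5;0 0 0 0 -20 0 5'; python3 -c "
from h import *
st();rel([.594,.271,.27],25)"
```

```text
clock: 43.8
tcp_pos: [0.5941, 0.2708, 0.2529]
orientation: [-2.509, -0.566, -1.4]
contact_force: [0.6, 0.1, -1.0]
grip_width: 0.0087
tcp [0.594 0.271 0.253] z [ 0.77  0.36 -0.53] y [ 0.43 -0.9   0.  ] j [ 0.55  0.56 -1.35  2.29  2.25  0.7  -2.04] tilt 58.0 t 43.8
clock: 44.42
tcp_pos: [0.5948, 0.2715, 0.2524]
orientation: [-2.771, -0.622, -0.958]
contact_force: [0.8, -0.2, -1.2]
grip_width: 0.0087
tcp [0.595 0.271 0.252] z [ 0.56  0.26 -0.79] y [ 0.43 -0.9  -0.  ] j [ 0.46  0.41 -1.21  2.06  1.2   0.51 -1.12] tilt 38.0 t 44.425
[ 10.2   0.1 -14.4] [ -0.2 -38.2   0.3]
```

```bash
python3 -m handwheel '3 0 -4 0 -10 0 5; 6 0 -8 0 -20 0 5; 10 0 -14 0 -30 0 5; 10 0 -14 0 -38 0 5; 10 0 -14 0 -38 0 5; 10 0 -14 0 -38 0 5'; python3 -c "
from h import *
st();rel([.438,.101,.27],-77)"
```

```text
clock: 45.18
tcp_pos: [0.5933, 0.2703, 0.2689]
orientation: [3.063, 0.689, 0.008]
contact_force: [-0.9, 0.4, -1.9]
grip_width: 0.0087
tcp [0.593 0.27  0.269] z [ 0.01 -0.   -1.  ] y [ 0.43 -0.9   0.  ] j [ 0.23  0.69 -1.2   1.52  0.66  1.38 -0.58] tilt 0.0 t 45.175
[-212.9   86.5   -1.7] [-1.000e-01 -4.000e-01  1.023e+02]
```

```bash
python3 -m handwheel '-21 9 0 0 0 10 5; -43 17 0 0 0 20 5; -64 26 0 0 0 30 5; -85 35 0 0 0 40 5; -106 43 0 0 0 50 5; -128 52 0 0 0 60 5; -149 61 0 0 0 70 5; -170 69 0 0 0 80 5; -191 78 0 0 0 90 5; -213 86 0 0 0 100 5; -213 86 0 0 0 102 5; -213 86 0 0 0 102 5'; python3 -m handwheel '0 0 60 0 0 0 5; 0 0 120 0 0 0 5; 0 0 170 0 0 0 5; 0 0 200 0 0 0 5; 0 0 240 0 0 0 5; 0 0 240 0 0 0 5; 0 0 240 0 0 0 5';  python3 -c "
from h import *
st(); snap('top','t25.png'); snap('scene','s25.png');snap('wrist','w25.png')"
```

```text
clock: 46.68
tcp_pos: [0.4381, 0.102, 0.2699]
orientation: [-2.463, 1.944, -0.007]
contact_force: [-1.3, 0.2, -1.0]
grip_width: 0.0086
clock: 47.55
tcp_pos: [0.4402, 0.1039, 0.031]
orientation: [-2.462, 1.942, -0.004]
contact_force: [-0.7, -0.6, -0.5]
grip_width: 0.0087
tcp [0.44  0.104 0.031] z [ 0.01  0.   -1.  ] y [-0.97 -0.23 -0.01] j [ 0.25  0.55 -0.75  2.19  0.65  0.63 -2.3 ] tilt 0.0 t 47.55
```

View pics/w25.png

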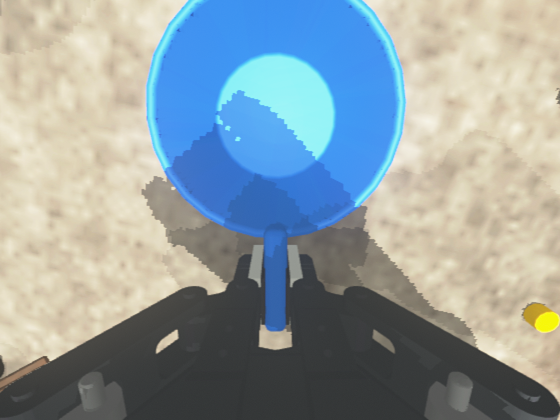

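The cup is empty. Lowering it the last 19 mm until it touches the table.

```bash
python3 -m handwheel '0 0 8 0 0 0 5; 0 0 14 0 0 0 5; 0 0 17 0 0 0 5; 0 0 18 0 0 0 5; 0 0 18 0 0 0 5'; python3 -m handwheel '0 0 0.5 0 0 0 5; 0 0 1 0 0 0 5; 0 0 1 0 0 0 5'
```

```text
clock: 48.32
tcp_pos: [0.4393, 0.1027, 0.0123]
orientation: [-2.462, 1.946, -0.004]
contact_force: [-2.5, -1.3, 3.0]
grip_width: 0.0087
clock: 48.7
tcp_pos: [0.4391, 0.1027, 0.0119]
orientation: [-2.463, 1.946, -0.005]
contact_force: [-6.7, -3.1, 16.9]
grip_width: 0.009
```

```bash
python3 -m handwheel '0 0 -1 0 0 0 5; 0 0 -1 0 0 0 40; 0 0 -1 0 0 0 50; 0 0 -1 0 0 0 50; 0 0 -1 0 0 0 50; 0 0 -60 0 0 0 50; 0 0 -120 0 0 0 50; 0 0 -180 0 0 0 50; 0 0 -180 0 0 0 50' 40;  python3 - <<'E'
from h import *
st(); T=snap('top','t26.png'); S=snap('scene','s26.png');W=snap('wrist','w26.png')
for nm,f in(('T',T),('S',S),('W',W)):
    hsv=cv2.cvtColor(f['pixels'],cv2.COLOR_RGB2HSV);H,s,v=cv2.split(hsv)
    m=((H>20)&(H<36)&(s>150)&(v>100)).astype(np.uint8)
    n,l,s_,c=cv2.connectedComponentsWithStats(m)
    for i in range(1,n):
        if s_[i,4]>=8: print(nm,c[i].round(1),s_[i].tolist(),onz(f,*c[i],.007).round(4))
E
```

```text
clock: 49.82
tcp_pos: [0.4415, 0.1035, 0.1952]
orientation: [-2.456, 1.943, -0.014]
contact_force: [0.8, -0.2, -0.9]
grip_width: 0.05
tcp [0.442 0.104 0.195] z [ 0.01  0.   -1.  ] y [-0.97 -0.23 -0.01] j [ 0.51  0.28 -1.    2.06  0.3   0.93 -1.99] tilt 1.0 t 49.825
T [167.3 216.5] [166, 215, 4, 4, 12] [0.5652 0.3278 0.007 ]
T [157.9 222.9] [156, 219, 5, 9, 28] [0.5441 0.3565 0.007 ]
T [294.5 261. ] [292, 259, 6, 5, 24] [ 0.4296 -0.0805  0.007 ]
T [174.8 268.3] [173, 266, 5, 6, 22] [0.4018 0.2931 0.007 ]
S [347.2 264.8] [344, 262, 7, 7, 40] [ 0.429  -0.0808  0.007 ]
S [162.3 307.4] [160, 306, 6, 4, 19] [0.576  0.3206 0.007 ]
S [172.6 312.6] [170, 310, 6, 6, 28] [0.5486 0.3099 0.007 ]
S [154.  319.6] [149, 315, 11, 10, 60] [0.5553 0.3497 0.007 ]
S [214.7 352.8] [211, 349, 8, 9, 59] [0.4024 0.2926 0.007 ]
W [104.1 180.9] [96, 174, 17, 15, 188] [0.404  0.2894 0.007 ]
W [423.5 230.4] [416, 224, 16, 14, 172] [ 0.4308 -0.0827  0.007 ]
```

View pics/w26.png

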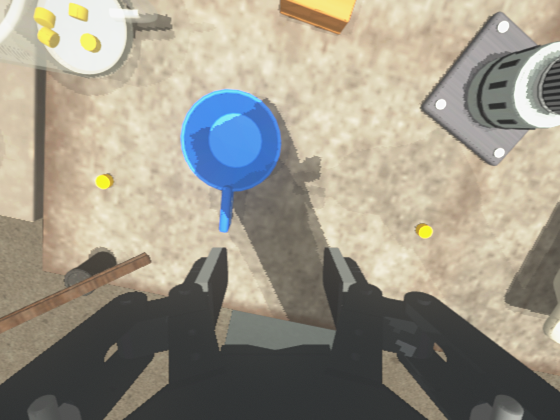

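```bash
python3 -c "
from h import *
rel([.430,-.081,.08],-77)"
```

```text
[176.1  50.5 110.1] [-0.2  0.   0.3]
```

```bash
python3 -m handwheel '58 17 0 0 0 0 45; 116 34 0 0 0 0 45; 176 50 30 0 0 0 45; 176 50 80 0 0 0 45; 176 50 110 0 0 0 45; 176 50 110 0 0 0 45; 176 50 110 0 0 0 45'; python3 - <<'E'
from h import *
st(); W=snap('wrist','w27.png')
f=W;hsv=cv2.cvtColor(f['pixels'],cv2.COLOR_RGB2HSV);H,s,v=cv2.split(hsv)
m=((H>20)&(H<36)&(s>150)&(v>100)).astype(np.uint8)
n,l,s_,c=cv2.connectedComponentsWithStats(m)
for i in range(1,n):
    if s_[i,4]>=8: print(c[i].round(1),s_[i].tolist(),onz(f,*c[i],.008).round(4)); rel([*onz(f,*c[i],.008)[:2],.005],-77)
E
```

```text
clock: 50.85
tcp_pos: [0.4314, -0.0794, 0.0809]
orientation: [-2.462, 1.944, -0.003]
contact_force: [0.7, 0.3, 0.1]
grip_width: 0.0448
tcp [ 0.431 -0.079  0.081] z [ 0.  0. -1.] y [-0.97 -0.23 -0.  ] j [ 0.73  0.44 -0.81  2.19  0.49  0.7  -1.76] tilt 0.0 t 50.85
[277.4 220.5] [268, 210, 20, 22, 358] [ 0.4317 -0.0833  0.008 ]
[ 3.6  1.5 76.5] [-0.3  0.   0.4]
```

View pics/w27.png

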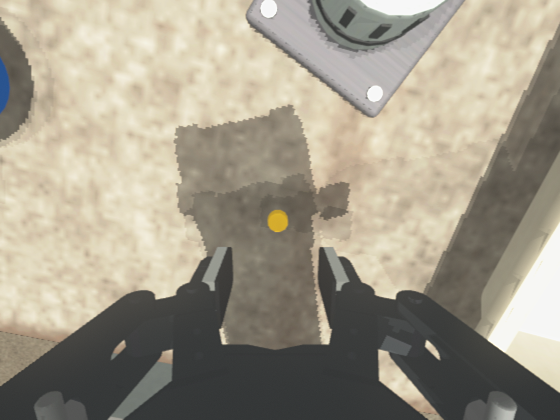

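```bash
python3 -m handwheel '2 1.5 40 0 0 0 40; 2 1.5 65 0 0 0 40; 2 1.5 76 0 0 0 40; 2 1.5 76 0 0 0 40; 2 1.5 76 0 0 0 25; 2 1.5 76 0 0 0 8; 2 1.5 76 0 0 0 8; 2 1.5 76 0 0 0 8; 2 1.5 76 0 0 0 8' 30;  python3 -m handwheel '0 0 -20 0 0 0 8; 0 0 -60 0 0 0 8; 0 0 -60 0 0 0 8'; python3 - <<'E'
from h import *
st(); W=snap('wrist','w28.png')
E
```

```text
clock: 52.02
tcp_pos: [0.4315, -0.0824, 0.0058]
orientation: [-2.46, 1.945, -0.007]
contact_force: [-0.9, -0.5, 6.7]
grip_width: 0.0134
clock: 52.4
tcp_pos: [0.4324, -0.0827, 0.0672]
orientation: [-2.459, 1.945, -0.012]
contact_force: [-0.4, -1.4, -0.2]
grip_width: 0.0134
tcp [ 0.432 -0.083  0.067] z [ 0.01  0.   -1.  ] y [-0.97 -0.23 -0.01] j [ 0.71  0.46 -0.79  2.2   0.53  0.67 -1.79] tilt 1.0 t 52.4
```

View pics/w28.png

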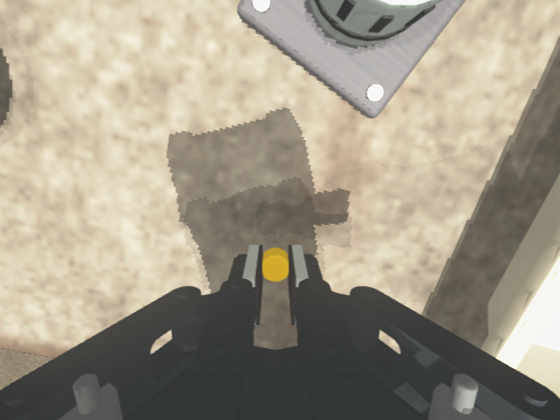

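```bash
python3 -m handwheel '0 0 -60 0 0 0 8; 0 0 -120 0 0 0 8; 0 0 -180 0 0 0 8; 0 0 -190 0 0 0 8; 0 0 -190 0 0 0 8'; python3 -c "
from h import *
st(); rel([.553,.322,.25],-77)"
```

```text
clock: 53.08
tcp_pos: [0.4291, -0.0833, 0.2543]
orientation: [-2.461, 1.947, -0.005]
contact_force: [-0.0, 0.6, 0.3]
grip_width: 0.0135
tcp [ 0.429 -0.083  0.254] z [ 0.  0. -1.] y [-0.97 -0.23 -0.  ] j [ 0.99  0.15 -1.    2.02  0.15  1.04 -1.42] tilt 0.0 t 53.075
[-365.9 -213.7    5.3] [-0.3 -0.   0.3]
```

```bash
python3 -m handwheel '-50 -29 0 0 0 0 8; -100 -58 0 0 0 0 8; -150 -88 0 0 0 0 8; -200 -117 0 0 0 0 8; -250 -146 0 0 0 0 8; -300 -175 0 0 0 0 8; -345 -201 0 0 0 0 8; -366 -214 0 0 0 0 8; -366 -214 0 0 0 0 8; -366 -214 0 0 0 0 8'; python3 -c "
from h import *
st(); rel([.553,.322,.155],-77); snap('wrist','w29.png')"
```

```text
clock: 54.32
tcp_pos: [0.5526, 0.3215, 0.2539]
orientation: [-2.464, 1.948, -0.003]
contact_force: [0.6, -0.2, 0.1]
grip_width: 0.0135
tcp [0.553 0.322 0.254] z [ 0. -0. -1.] y [-0.97 -0.23 -0.  ] j [ 0.03  0.57 -0.96  1.57  0.49  1.25 -2.35] tilt 0.0 t 54.325
[-0.5 -0.4 98.9] [-0.1 -0.1  0.4]
```

View pics/w29.png

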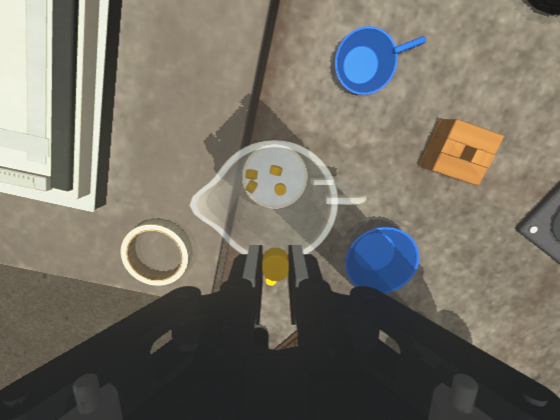

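```bash
python3 -m handwheel '0 0 40 0 0 0 8; 0 0 75 0 0 0 8; 0 0 95 0 0 0 8; 0 0 95 0 0 0 8; 0 0 95 0 0 0 35; 0 0 95 0 0 0 35; 0 0 95 0 0 0 35; 0 0 60 0 0 0 35; 0 0 0 0 0 0 35; 0 0 0 0 0 0 35' ; python3 - <<'E'
from h import *
st(); W=snap('wrist','w30.png'); S=snap('scene','s30.png'); rel([.4025,.2925,.08],-77)
for nm,f in(('S',S),('W',W)):
    hsv=cv2.cvtColor(f['pixels'],cv2.COLOR_RGB2HSV);H,s,v=cv2.split(hsv)
    m=((H>20)&(H<36)&(s>150)&(v>100)).astype(np.uint8)
    n,l,s_,c=cv2.connectedComponentsWithStats(m)
    for i in range(1,n):
        if s_[i,4]>=8: print(nm,c[i].round(1),s_[i].tolist(),onz(f,*c[i],.007).round(4))
E
```

```text
clock: 55.62
tcp_pos: [0.5547, 0.3256, 0.2619]
orientation: [-2.454, 1.939, -0.008]
contact_force: [-0.5, 1.0, -0.7]
grip_width: 0.0351
tcp [0.555 0.326 0.262] z [ 0.01  0.01 -1.  ] y [-0.97 -0.23 -0.01] j [ 0.03  0.56 -0.96  1.57  0.49  1.25 -2.35] tilt 1.0 t 55.625
[ -5.  155.  175.8] [-0.4  0.   0.3]
S [214.7 352.9] [211, 349, 8, 9, 62] [0.402  0.2928 0.007 ]
W [279.8 173.9] [275, 170, 11, 9, 75] [0.5636 0.3198 0.007 ]
W [255.4 177.4] [251, 174, 10, 8, 70] [0.5511 0.3512 0.007 ]
W [255.3 189.1] [251, 184, 10, 11, 65] [0.5352 0.3477 0.007 ]
W [267.8 190.1] [264, 185, 9, 11, 79] [0.5378 0.3306 0.007 ]
W [283.2 192.1] [279, 187, 10, 11, 85] [0.54   0.3093 0.007 ]
W [274.1 280.8] [269, 275, 11, 12, 99] [0.4038 0.2901 0.007 ]
```

View pics/w30.png

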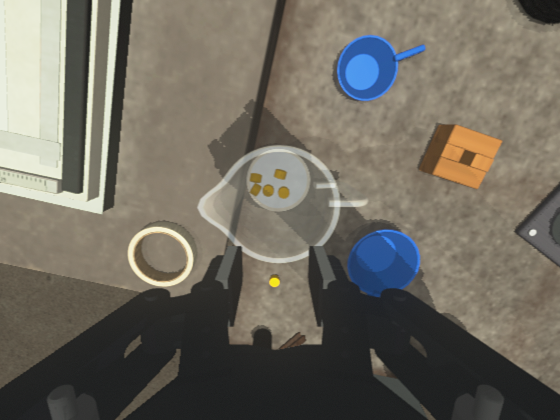

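```bash
python3 -m handwheel '0 20 0 0 0 -10 45; 0 45 0 0 0 -20 45; 0 80 0 0 0 -30 45; 0 115 0 0 0 -40 45; -3 140 0 0 0 -50 45; -5 155 0 0 0 -60 45; -5 155 20 0 0 -70 45; -5 155 60 0 0 -80 45; -5 155 120 0 0 -90 45; -5 155 160 0 0 -90 45; -5 155 160 0 0 -90 45; -5 155 160 0 0 -90 45';python3 - <<'E'
from h import *
st(); W=snap('wrist','w31.png'); rel([.4025,.2925,.005],13)
for nm,f in(('W',W),):
    hsv=cv2.cvtColor(f['pixels'],cv2.COLOR_RGB2HSV);H,s,v=cv2.split(hsv)
    m=((H>20)&(H<36)&(s>150)&(v>100)).astype(np.uint8)
    n,l,s_,c=cv2.connectedComponentsWithStats(m)
    for i in range(1,n):
        if s_[i,4]>=8: print(nm,c[i].round(1),s_[i].tolist(),onz(f,*c[i],.008).round(4))
E
```

```text
clock: 57.22
tcp_pos: [0.402, 0.2929, 0.0963]
orientation: [-3.118, -0.365, -0.008]
contact_force: [-0.4, 0.9, 0.9]
grip_width: 0.0454
tcp [0.402 0.293 0.096] z [ 0.  0. -1.] y [ 0.23 -0.97 -0.  ] j [ 0.17  0.71 -1.22  2.04  0.82  0.99 -1.24] tilt 0.0 t 57.225
[-0.8  0.8 91.8] [-0.1 -0.4  0.3]
W [460.4 183.1] [455, 180, 12, 9, 19] [0.5428 0.3489 0.008 ]
W [465.8 183.4] [462, 181, 8, 6, 14] [0.5471 0.3496 0.008 ]
W [488.5 182.4] [485, 180, 8, 6, 13] [0.5645 0.3546 0.008 ]
W [468.8 185.7] [466, 183, 7, 6, 11] [0.5503 0.3484 0.008 ]
W [488.6 187.1] [484, 184, 10, 8, 22] [0.5663 0.351  0.008 ]
W [274.4 212.2] [265, 202, 19, 21, 311] [0.4035 0.2911 0.008 ]
```

View pics/w31.png

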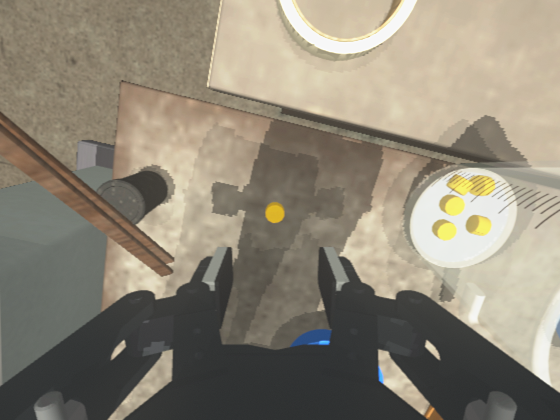

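```bash
python3 - <<'E'
from h import *
W=load('w31.png');S=load('s30.png')
for z in(0.0,.03,.06): print(z,onz(W,172,266,z).round(3),onz(W,130,225,z).round(3))
print(tri([(W,172,266),(S,266,360)]))
E
```

```text
0.0 [0.326 0.219 0.   ] [0.286 0.249 0.   ]
0.03 [0.334 0.236 0.03 ] [0.299 0.263 0.03 ]
0.06 [0.342 0.254 0.06 ] [0.311 0.277 0.06 ]
[0.32766506 0.2218632  0.00496583]
```

View pics/s30.png

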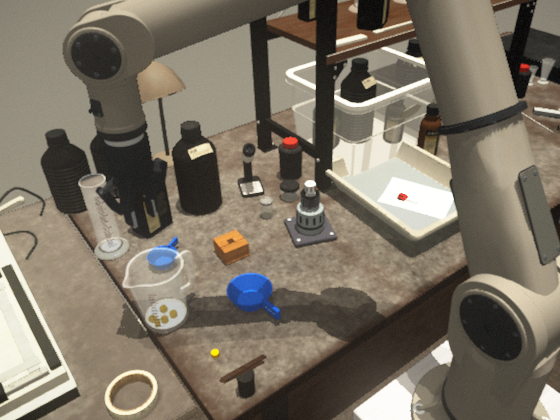

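```bash
python3 - <<'E'
from h import *
S=load('s30.png');S2=load('s26.png'); print(onz(S,250,291,.038),onz(S,279,314,.043)); 
for n in('s0','scene0','s26','s30'):
    try: f=load(n+'.png')
    except: continue
    hsv=cv2.cvtColor(f['pixels'],cv2.COLOR_RGB2HSV);H,s,v=cv2.split(hsv); m=(H>105)&(H<125)&(s>120)&(v>50); m[:, :200]=0
    k=m.nonzero(); print(n,k[1].min(),k[1].max(),k[0].min(),k[0].max())
E
```

```text
[0.47261997 0.16008704 0.038     ] [0.37824648 0.15222954 0.043     ]
scene0 237 290 258 298
s26 227 279 273 319
s30 227 279 273 319
```

```bash
python3 -m handwheel '0 1 40 0 0 0 38; 0 1 75 0 0 0 38; 0 1 91 0 0 0 38; 0 1 91 0 0 0 38; 0 1 91 0 0 0 25; 0 1 91 0 0 0 8; 0 1 91 0 0 0 8; 0 1 91 0 0 0 8; 0 1 91 0 0 0 8' 30;  python3 -m handwheel '0 0 -20 0 0 0 8; 0 0 -60 0 0 0 8; 0 0 -60 0 0 0 8'; python3 - <<'E'
from h import *
st(); W=snap('wrist','w32.png')
E
```

```text
clock: 58.4
tcp_pos: [0.4034, 0.2922, 0.0057]
orientation: [-3.118, -0.365, -0.011]
contact_force: [-0.4, -0.5, 6.4]
grip_width: 0.0132
clock: 58.78
tcp_pos: [0.4037, 0.2929, 0.0671]
orientation: [-3.116, -0.364, -0.015]
contact_force: [-0.2, 0.5, 0.4]
grip_width: 0.0137
tcp [0.404 0.293 0.067] z [ 0.01  0.01 -1.  ] y [ 0.23 -0.97 -0.  ] j [ 0.13  0.74 -1.16  2.06  0.87  0.94 -1.28] tilt 1.0 t 58.775
```

View pics/w32.png

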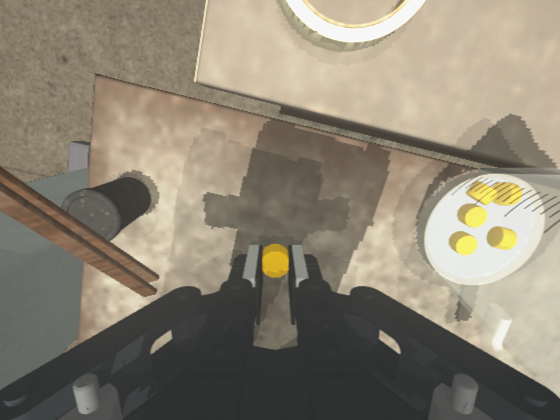

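Gripped. Raising it, then moving over the jug.

```bash
python3 -m handwheel '0 0 -60 0 0 0 8; 0 0 -120 0 0 0 8; 0 0 -180 0 0 0 8; 0 0 -190 0 0 0 8; 0 0 -190 0 0 0 8'; python3 -c "
from h import *
st(); rel([.553,.322,.25],13)"
```

```text
clock: 59.45
tcp_pos: [0.4017, 0.2904, 0.2539]
orientation: [-3.12, -0.364, -0.009]
contact_force: [0.2, -0.5, -0.2]
grip_width: 0.0135
tcp [0.402 0.29  0.254] z [ 0.01  0.   -1.  ] y [ 0.23 -0.97  0.  ] j [ 0.33  0.48 -1.38  1.89  0.51  1.19 -1.  ] tilt 0.0 t 59.45
[154.5   4.    4.8] [ 0.  -0.3  0.3]
```

```bash
python3 -m handwheel '40 1 0 0 0 0 8; 90 2 0 0 0 0 8; 135 3 0 0 0 0 8; 154 4 0 0 0 0 8; 154 4 0 0 0 0 8; 154 4 0 0 0 0 8'; python3 -c "
from h import *
st(); rel([.553,.322,.157],13)"; python3 -m handwheel '0 0 40 0 0 0 8; 0 0 75 0 0 0 8; 0 0 95 0 0 0 8; 0 0 95 0 0 0 8; 0 0 95 0 0 0 35; 0 0 95 0 0 0 35; 0 0 95 0 0 0 35; 0 0 60 0 0 0 35; 0 0 0 0 0 0 35; 0 0 0 0 0 0 35'; python3 -c "
from h import *
st(); snap('scene','s33.png'); rel([.42,-.15,.3],-10)"
```

```text
clock: 60.2
tcp_pos: [0.5507, 0.3225, 0.2534]
orientation: [-3.12, -0.368, -0.004]
contact_force: [-0.1, 0.3, 0.4]
grip_width: 0.0134
tcp [0.551 0.322 0.253] z [ 0.  0. -1.] y [ 0.23 -0.97  0.  ] j [ 0.15  0.68 -1.2   1.57  0.65  1.34 -0.9 ] tilt 0.0 t 60.2
[ 1.9  1.  96.4] [ 0.  -0.1  0.4]
clock: 61.45
tcp_pos: [0.5533, 0.3253, 0.2607]
orientation: [-3.114, -0.365, -0.019]
contact_force: [0.4, -0.4, -0.3]
grip_width: 0.0354
tcp [0.553 0.325 0.261] z [ 0.01  0.01 -1.  ] y [ 0.23 -0.97 -0.  ] j [ 0.15  0.68 -1.2   1.56  0.65  1.34 -0.9 ] tilt 1.0 t 61.45
[-238.2  430.2  -45.4] [-0.2 -0.5 23.3]
```

View pics/s33.png

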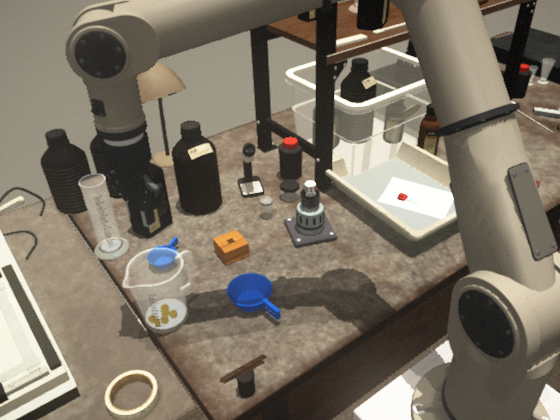

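```bash
python3 -m handwheel '0 0 -45 0 0 3 60; -30 53 -60 0 0 6 60; -60 107 -60 0 0 9 60; -90 161 -60 0 0 12 60; -120 215 -60 0 0 14 60; -150 269 -60 0 0 16 60; -180 323 -60 0 0 18 60; -210 377 -60 0 0 20 60; -238 430 -60 0 0 23 60; -238 430 -60 0 0 23 60; -238 430 -60 0 0 23 60'; python3 - <<'E'
from h import *
st(); S=snap('scene','s34.png'); T=snap('top','t34.png'); W=snap('wrist','w34.png')
a=cv2.imread('pics/s34.png')
c=lambda im,y0,y1,x0,x1,w,h:cv2.resize(im[y0:y1,x0:x1],(w,h),interpolation=cv2.INTER_CUBIC)
cv2.imwrite('pics/c34.png',np.hstack([c(a,240,340,110,210,400,400),c(a,150,250,270,370,400,400)]))
E
```

```text
clock: 62.88
tcp_pos: [0.4192, -0.1505, 0.313]
orientation: [-3.127, 0.264, -0.006]
contact_force: [0.1, 0.6, -0.5]
grip_width: 0.0601
tcp [ 0.419 -0.151  0.313] z [ 0.  0. -1.] y [-0.17 -0.99 -0.  ] j [ 1.45  0.19 -1.35  1.91  0.2   1.19 -0.13] tilt 0.0 t 62.875
```

View pics/c34.png

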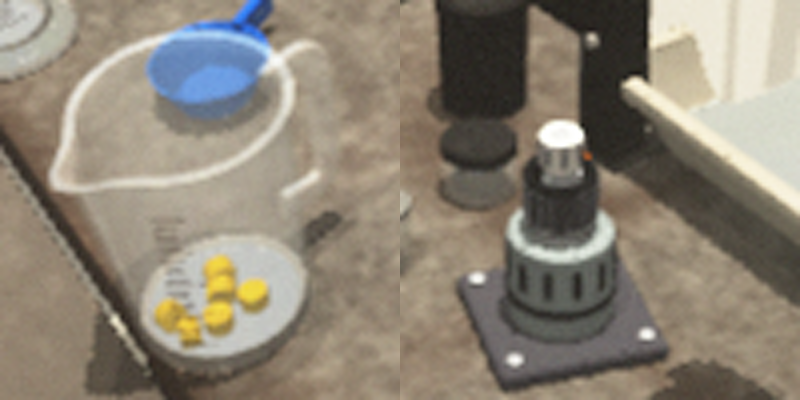

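View pics/w34.png

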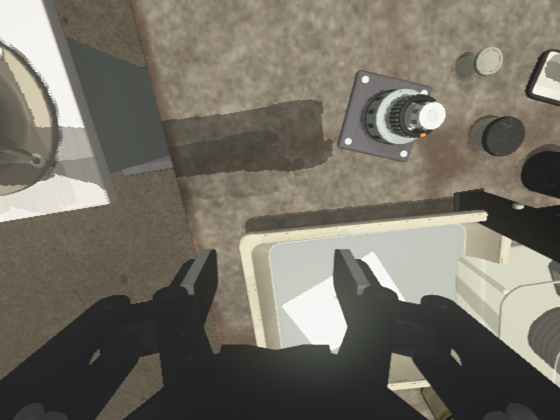

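View pics/t34.png

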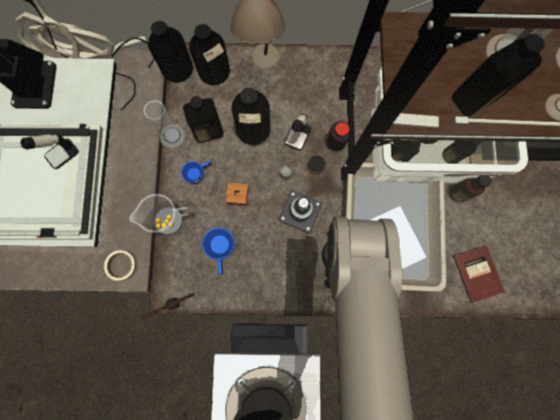

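```bash
python3 -c "
from h import *
S=load('s34.png');W=load('w34.png')
print('rotor top',tri([(S,310.2,182.9),(W,432,116)]))
print(workorder.hand_in())"
```

```text
rotor top [ 0.59220881 -0.10155508  0.14317908]
the job is handed in; nothing more can be done
None
```

The job is handed in at about 63 s of the 210 s. By my last pictures every part of it is done, except that I could not measure the jaw forces directly.

**What I did**
- **Used rotor:** I opened the sleeve by 75° and laid the red rotor in the wash tray.
- **Clean rotor:** I set the white rotor in the chuck until it met the bore floor, at 5.8 N. I then tightened the sleeve until the wrist read about 0.8 N m.
- **Tablets:** I poured the four tablets from the blue cup into the jug at about 104° of tip. I then added the two loose ones from the table.
- **Cup:** I stood the empty cup upright on the table.

**Last checks**
- **Jug and tablets:** six tablets are in the upright jug and none are left on the table.
- **Clean rotor:** the top of its head measures 143 mm above the table and about 3 mm off the chuck axis, against 146 mm expected for fully home. That is a rough two-view reading. In the scene view the head sits at the same pixel the red rotor's did.
- **Jaws:** the tightening torque and the sleeve's orange mark, which stayed put after I let go, are my only evidence that they press. The wrist moment was noisy, by about 0.1 N m.
- **Used rotor:** it was in the tray in the last clear view, just after the final tablet drop. The arm covers it in the last top picture.
- **Film canister and lens jar:** both are still standing where they were.

The cup ended about 5 cm from where I set it down. It had already moved in the first picture after I let it go, perhaps from the expected knock, and it is upright.

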